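# Set out a breakfast place: each thing in its own holder

## Task

Put each of the four things in the place made for it: the salt shaker into the small round wooden holder, the honey jar into the large round wooden holder, the teaspoon lying lengthwise in the narrow spoon rest, and the cup upright in the middle of the saucer. Set each one down gently so that it sits flat on the floor of its holder, do not drop or tip anything over, and leave the two jam cups where they are.

Things in the scene. Friction and masses are not known exactly. Their poses are not given: they have to be found in the camera images.
- salt_shaker: Salt shaker: small upright glass shaker with a grey domed cap, round, 44 mm in diameter at foot and body and 90 mm tall (cap about 34 mm in diameter above 70 mm). Loose, about 0.1 kg. Origin: centre of its underside, z up its axis. Grip it across the body 30 to 60 mm up; belongs in the small round holder.
- honey_jar: Honey jar: glass jar with a black screw lid, round, body 60 mm and lid 63 mm in diameter, 94 mm tall (lid from 83 to 94 mm, fixed on). Loose, about 0.33 kg. Origin: centre of its underside, z up its axis. Grip it across the body 40 to 70 mm up; belongs in the large round holder.
- teaspoon: Steel teaspoon lying flat, 132 mm long along its x axis, 28 mm wide at the bowl, 11 mm high over all. Loose, about 0.02 kg. Origin: middle of its length and width, on its underside; z up. The bowl is at +x. The handle is arched: at the origin it is 9 mm wide and spans 7 to 11 mm above the underside; grip it there across y with the fingertips 3 to 5 mm over the surface it lies on.
- cup: White china cup, 54 mm tall, rim 74 mm, foot 50 mm across, 0.16 kg, loose. Its round axis is at x = -11.5 mm, y = 0 of its frame (z up, origin level with the underside); the handle points along +x, to x = 47 mm. Grip round the body across y through the round axis, gripper fully open on the way down, pad centres 28 mm above the underside (about 70 mm between the pads); or pinch the 4 mm rim.
- small_holder: Small round holder of light wood with a cork floor: 74 mm outside, well 60 mm in diameter, 14 mm tall, floor 4 mm above the worktop. Fixed. Origin: centre of its underside, z up. For the salt shaker.
- large_holder: Large round holder of light wood with a cork floor: 94 mm outside, well 80 mm in diameter, 14 mm tall, floor 4 mm above the worktop. Fixed. Origin: centre of its underside, z up. For the honey jar.
- spoon_rest: Long narrow spoon rest of light wood: 164 mm along its x axis, 64 mm along y, inside 150 x 50 mm, floor 4 mm above the worktop, rim 12 mm high; in the middle 84 mm of both long sides there is no rim, so fingers pass there. Fixed. Origin: centre of its underside, z up. For the teaspoon, lengthwise, either way round.
- saucer: White china saucer, round, 108 mm across, rim 11 mm high, flat middle about 80 mm in diameter and 4 mm above the worktop. Fixed. Origin: centre of its underside, z up. For the cup, its handle pointing anywhere.
- back_jam_cup: Bystander: jam portion cup with a red lid, 58 mm round, 27 mm tall, behind the work, between the two slates of croissants. Loose. Origin: about the centre of its underside. Leave it alone.
- jam_cup: Bystander: jam portion cup with an orange lid, 58 mm round, 27 mm tall, at the right end of the work on the near wing. Loose. Origin: about the centre of its underside. Leave it alone.
Things that resemble listed ones, but are neither listed nor needed, are in the scene too. Of the things that look like the honey_jar, the larger one is meant.

How it is judged:
By the outcome, as a careful person would: the job done as asked, in the order asked, and still so for the second after the job is handed in, with the robot touching nothing.
It also fails if it takes over 104 s, if anything falls off the work surface, if the arm or the gripper's body presses on something with over 40 N, if the wrist force passes 120 N, or if a joint passes its speed limit or range.

## Robot

A 6-joint arm with a two-finger parallel gripper is mounted at the origin on a cart in front of the work surface, level with it; the furniture and walls round the work are solid. World frame = base frame: x ahead of the robot, y to its left, z up, the work surface at z = 0. Lengths are in m, angles in rad, forces in N, time in s.
With the tool pointing down it reaches from about 0.35 to 0.925 m from the base axis. Payload 6.4 kg.
Tool frame: the origin (TCP) lies midway between the tips of the shut fingers; the grasp point (between the pads) lies 19 mm behind it; z points along the fingers, y is the line along which they close (so a half turn about z gives the same grasp; the last joint's range is limited). The gripper opens to 85 mm and grips with 20 to 120 N. Pads are 22 mm wide; open, the fingers measure 114 mm over their backs; the gripper's body (76 mm by 85 mm) begins 54 mm behind the grasp point. The pads swing forward as they close: fully open they stand 13 mm farther back than shut.
Start: joints at [-1.432, 0.245, 1.558, -0, 1.339, -0.174], TCP at [0.2, -0.618, 0.194] pointing down, gripper open.
Joint ranges: [-3.13, 3.13], [-1.02, 2.26], [0.13, 2.54], [-0.95, 4.09], [0.21, 2.88], [-2.74, 2.74]. Speed limits (rad/s): [2.57, 2.57, 3.14, 3.14, 3.14, 3.14].

## Interface

Orientations are given as a rotation vector (axis times angle).
In Python, from workcell import r, imaging, close_job gives the robot as it stands.
- The arm moves only by the tool arm_command, never from a script. Its argument "steps" is a list of rows, each an object with "offset": the shift along the tool's x, y, z as a fraction of full scale, a list of three; "turn": the turn, a rotation vector about the tool's x, y, z as a fraction of full scale, a list of three; "hand": the closure, from -1 (fully open) to 1 (shut). In form: [{"offset": [tx, ty, tz], "turn": [wx, wy, wz], "hand": hand}, ...]. A call has 1 to 5 rows; each row shifts and turns the commanded pose from where the row before left it, along the tool's axes as they then stand; what a row does not reach is not made up. Full scale, the value 1, is 60 cm for a shift and 90 degrees for a turn. A row lasts 1/12 s, in which the tool goes at most 41.7 mm and 7.16 degrees, less where a joint would pass 70% of its speed; a pose out of reach is approached as far as the arm can. A call with a number of a shift or a turn outside -1 to 1 is refused whole. A call with a gripper value outside its range is refused whole. The fingers move at their own pace and stop on an object; "newtons" is the grip in N (left out, the last holds). Time passes only in rows, so rows that do not move let the fingers close. It gives the time, the measured TCP pose, the force, the opening and the grip force at its end, in the units of the state.
- r.get_obs(): the state, without advancing time (a new reading comes with each control period).
- imaging.read_camera(name): name is "side" or "top" or "wrist"; returns the picture (480x640x3 uint8, red, green, blue); there is no depth.
- imaging.calibration(name): a dict with "mtx" (3x3 intrinsics, pixels), "T" (4x4, takes a point from camera to world coordinates); the wrist camera has in their place "hand_eye" (4x4, takes a point from camera to tool coordinates, whose origin is the TCP and whose axes are the flange's). Camera axes: x right, y down, z forward; pixel columns grow to the right and rows downward; lengths in m; the calibration is good to about 2 mm. A picture is of the moment at which its call begins: read the wrist's pose just before it. calibration takes no time and is no camera call.
- close_job(): hands the job in; it is judged then, once.
The state is a dict: "clock": time; "joint_pos": joint angles; "qd": joint speeds; "joint_torque": joint torques, N m; "tool_pos": TCP position; "ee_rot": TCP orientation; "wrist_force": force on the tool from outside, world axes, zero at the start; "wrist_torque": the same for the moment, N m; "opening": opening from 0.0 (shut) to 1.0 (fully open); "gripper_force": force on a finger pad.
Only numpy, scipy, OpenCV 4.12 (cv2) and the standard library are available. Lean on these libraries where they do the work, as an engineer would, in place of code of your own. Each camera call takes 0.05 s, during which the arm holds its last target. There are 200 camera calls.

## Working session

There is one attempt and no reset: what is moved stays moved. The work goes in short steps, Python scripts to look and compute and a tool call to move; the robot and the scene stay as the last step left them, time stands still between calls to the robot, and variables do not carry over. Pictures are saved under pics/ and viewed, at most 14 in all, crops included, and the job is handed in when it is done.

Besides the shell and the picture viewer there is one more tool, called after "Emit:" by a JSON object that holds its "fn" and its "kwargs". arm_command: Moves the arm, as the interface text tells. Its arguments: {"type":"object","properties":{"steps":{"type":"array"},"newtons":{"type":"number"}},"required":["steps"]}

```bash
ls; mkdir -p pics
python3 - <<'E'
from workcell import r, imaging
import cv2
for n in ("top","side"):
    im=imaging.read_camera(n); cv2.imwrite(f"pics/{n}0.png",im[:,:,::-1])
    c=imaging.calibration(n); print(n,c["mtx"].tolist(),c["T"].round(4).tolist())
print(imaging.calibration("wrist"))
print(r.get_obs())
E
```

```text
pics
top [[539.9981798675644, 0.0, 310.62053859188273], [0.0, 539.9981798675644, 242.4979884252573], [0.0, 0.0, 1.0]] [[0.0264, -0.9907, 0.1338, 0.2434], [-0.9996, -0.0249, 0.0129, -0.0071], [-0.0094, -0.1341, -0.9909, 1.3589], [0.0, 0.0, 0.0, 1.0]]
side [[616.9196554225946, 0.0, 320.79450948388086], [0.0, 616.9196554225946, 235.13773549762672], [0.0, 0.0, 1.0]] [[-0.8296, -0.2032, 0.52, -0.3846], [-0.5583, 0.2925, -0.7764, 1.2431], [0.0057, -0.9344, -0.3561, 0.6042], [0.0, 0.0, 0.0, 1.0]]
{'mtx': array([[397.14851934,   0.        , 317.79179535],
       [  0.        , 397.14851934, 233.28985202],
       [  0.        ,   0.        ,   1.        ]]), 'hand_eye': array([[ 4.65543797e-04, -9.58321491e-01, -2.85691622e-01,
         7.31189054e-02],
       [ 9.99999888e-01,  4.70183647e-04,  5.23524314e-05,
        -8.82657598e-04],
       [ 8.41570685e-05, -2.85691614e-01,  9.58321603e-01,
        -1.81173239e-01],
       [ 0.00000000e+00,  0.00000000e+00,  0.00000000e+00,
         1.00000000e+00]])}
{'clock': 0.1, 'joint_pos': array([-1.43211241e+00,  2.45815547e-01,  1.55887742e+00, -9.83888631e-07,
        1.33872642e+00, -1.74078661e-01]), 'qd': array([-0.00025419, -0.00139557, -0.00134626,  0.00057578, -0.00093923,
        0.00202711]), 'joint_torque': array([ 1.43638576e-04, -4.30671573e+01, -3.27128327e+01, -1.72695377e-04,
        2.83148525e-03,  1.05097047e-05]), 'tool_pos': array([ 0.19993601, -0.61788764,  0.19335287]), 'ee_rot': array([-3.10145265e+00, -4.89002237e-01, -4.92464751e-05]), 'wrist_force': array([-0.54534213,  1.37929527, -0.04610428]), 'wrist_torque': array([0.09398491, 0.02896902, 0.01870908]), 'gripper_force': 0.0, 'opening': 1.0024061537497442}
```

View pics/top0.png

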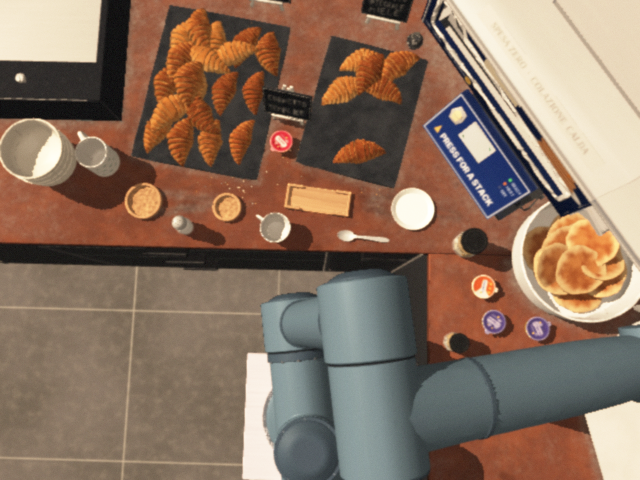

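View pics/side0.png

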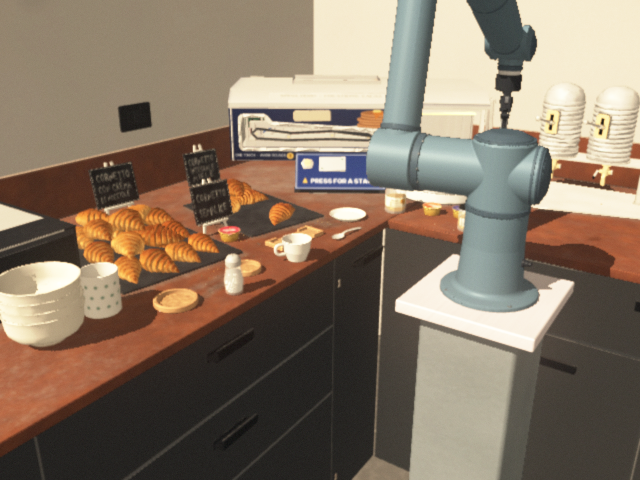

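The top view shows the shaker at (182,225), cup at (273,228), spoon at about (362,237) and jars at (470,242) and (456,343). The holders are at (143,201) for the large one and (228,207) for the small one, the rest at (319,199) and the saucer at (413,208). The orange jam cup is at (484,287). I'll zoom in to measure.

Run:
```python
import cv2,numpy as np
im=cv2.imread("pics/top0.png")
def crop(x,y,w,h,s):
    c=cv2.resize(im[y:y+h,x:x+w],None,fx=s,fy=s,interpolation=cv2.INTER_CUBIC)
    for i in range(0,w,10):
        cv2.line(c,(i*s,0),(i*s,6 if i%50 else 14),(0,255,0),1)
        if i%50==0: cv2.putText(c,str(x+i),(i*s+2,24),0,.4,(0,255,0),1)
    for i in range(0,h,10):
        cv2.line(c,(0,i*s),(6,i*s),(0,255,0),1); cv2.putText(c,str(y+i),(8,i*s+4),0,.3,(0,255,0),1)
    return c
cv2.imwrite("pics/c1.png",np.vstack([crop(110,175,200,73,4),crop(270,175,200,73,4)]))
cv2.imwrite("pics/c2.png",crop(400,180,130,190,3))
```

```text
(no output)
```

View pics/c1.png

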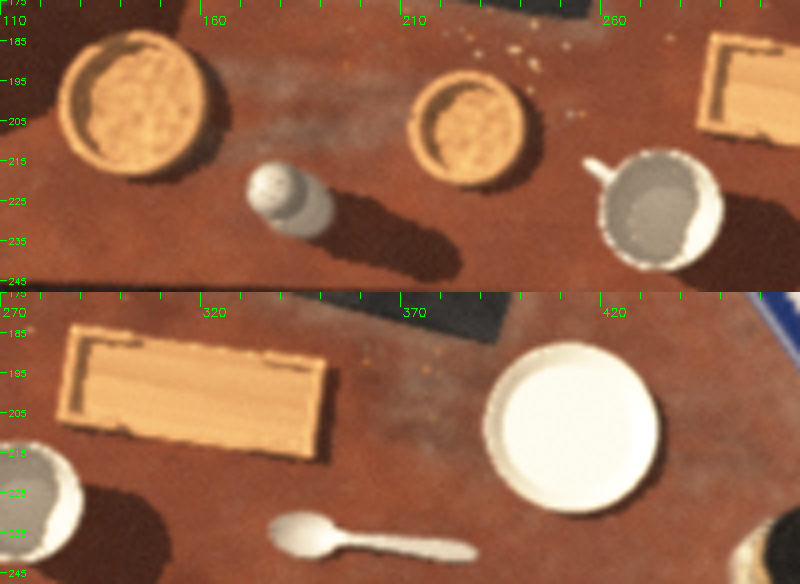

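View pics/c2.png

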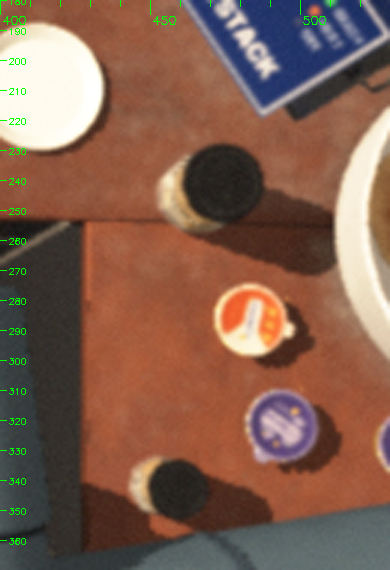

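The larger jar is the one with its lid at (474,241), about 26 px across against about 20 px for the other. Next I'll compute world positions.

```bash
cat > h.py <<'E'
import numpy as np, cv2
from workcell import r, imaging
from scipy.spatial.transform import Rotation as R
def pose():
    o=r.get_obs(); T=np.eye(4); T[:3,:3]=R.from_rotvec(o["ee_rot"]).as_matrix(); T[:3,3]=o["tool_pos"]; return T
def camT(n,P=None):
    c=imaging.calibration(n)
    return c["mtx"],(c["T"] if "T" in c else P@c["hand_eye"])
def w(n,u,v,z,P=None):
    K,T=camT(n,P); d=T[:3,:3]@np.linalg.solve(K,[u,v,1]); return T[:3,3]+d*(z-T[2,3])/d[2]
def px(n,p,P=None):
    K,T=camT(n,P); q=K@(T[:3,:3].T@(np.array(p)-T[:3,3])); return q[:2]/q[2]
def snap(n,f):
    P=pose(); im=imaging.read_camera(n); cv2.imwrite(f"pics/{f}.png",im[:,:,::-1]); return P,im
def go(x,y,z,yaw=None):
    "tool-frame delta (as fraction of full scale) to TCP target; yaw = world angle of tool y axis, nearest half turn"
    P=pose(); d=P[:3,:3].T@(np.array([x,y,z])-P[:3,3]); cur=np.arctan2(P[1,1],P[0,1])
    t=0 if yaw is None else -((yaw-cur+np.pi/2)%np.pi-np.pi/2)  # tool z is down
    print("pos",P[:3,3].round(4),"tilt",P[:3,2].round(3),"yaw",round(np.degrees(cur),1),"d_tool/0.6",(d/.6).round(4),"turn_z/90deg",round(t/(np.pi/2),4),"q6",r.get_obs()["joint_pos"][5].round(2))
E
python3 - <<'E'
from h import *
L=dict(large=(143.1,201,.012),small=(226.6,207,.012),cap=(178,222.2,.076),saucer=(412.75,209,.01),cup=(275.1,227.5,.054),han=(256.25,215,.045),
lid=(474,241,.094),spb=(337,233.5,.005),spe=(389.25,240.25,.005),oj=(483.5,286.7,.027),tl=(288,183.25,.012),tr=(351.75,192,.012),br=(348.5,216.75,.012),bl=(284.25,207,.012))
W={k:w("top",*v) for k,v in L.items()}
for k,v in W.items(): print(k,v.round(4),np.hypot(*v[:2]).round(3))
c=sum(W[k] for k in("tl","tr","br","bl"))/4; print("rest",c,np.degrees(np.arctan2(*(W["tr"]-W["tl"])[[1,0]])),np.linalg.norm(W["tr"]-W["tl"]),np.linalg.norm(W["tl"]-W["bl"]))
s=(W["spb"]-W["spe"]); print("spoon",(W["spb"]+W["spe"])/2,np.degrees(np.arctan2(s[1],s[0])),np.linalg.norm(s))
for k,p in dict(shk0=(W["cap"][0],W["cap"][1],0)).items(): print(k,px("top",p))
go(W["cap"][0],W["cap"][1],.15)
E
```

```text
large [0.5213 0.4404 0.012 ] 0.682
small [0.5109 0.2264 0.012 ] 0.559
cap [0.458  0.3311 0.076 ] 0.565
saucer [ 0.5177 -0.2465  0.01  ] 0.573
cup [0.4544 0.0978 0.054 ] 0.465
han [0.486  0.1463 0.045 ] 0.508
lid [ 0.4274 -0.3758  0.094 ] 0.569
spb [ 0.4509 -0.0558  0.005 ] 0.454
spe [ 0.4369 -0.1881  0.005 ] 0.476
oj [ 0.3244 -0.4169  0.027 ] 0.528
tl [0.5765 0.0722 0.012 ] 0.581
tr [ 0.5576 -0.091   0.012 ] 0.565
br [ 0.4934 -0.0838  0.012 ] 0.5
bl [0.5145 0.0797 0.012 ] 0.521
rest [ 0.53551604 -0.00570812  0.012     ] -96.61265515107463 0.1642529689512019 0.06247098085088669
spoon [ 0.44386955 -0.12196719  0.005     ] 83.97784036737157 0.1330746729101988
shk0 [185.51944946 227.29602567]
pos [ 0.1999 -0.6179  0.1934] tilt [-0.     0.002 -1.   ] yaw -72.1 d_tool/0.6 [ 0.8958 -1.3724  0.075 ] turn_z/90deg 0.0 q6 -0.17
```

Run:
```python
from h import *
go(.42,-.34,.24)
print(w("top",487,217,0),w("top",487,217,.08))
```

```text
pos [ 0.1999 -0.6179  0.1934] tilt [-0.     0.002 -1.   ] yaw -72.1 d_tool/0.6 [ 0.4915 -0.328  -0.077 ] turn_z/90deg 0.0 q6 -0.17
[ 0.50366049 -0.43704022  0.        ] [ 0.48833767 -0.41173129  0.08      ]
```

Emit:
{"fn": "arm_command", "kwargs": {"steps": [{"offset": [0.049,-0.033,-0.008],"turn": [0,0,0],"hand": -1},{"offset": [0.049,-0.033,-0.008],"turn": [0,0,0],"hand": -1},{"offset": [0.049,-0.033,-0.008],"turn": [0,0,0],"hand": -1},{"offset": [0.049,-0.033,-0.008],"turn": [0,0,0],"hand": -1},{"offset": [0.049,-0.033,-0.008],"turn": [0,0,0],"hand": -1}]}}

```text
clock: 0.52
tool_pos: [0.31, -0.4773, 0.218]
ee_rot: [-3.102, -0.488, 0.0]
wrist_force: [0.8, -0.5, -0.2]
opening: 1.001
gripper_force: 0.0
```

Emit:
{"fn": "arm_command", "kwargs": {"steps": [{"offset": [0.049,-0.033,-0.008],"turn": [0,0,0],"hand": -1},{"offset": [0.049,-0.033,-0.008],"turn": [0,0,0],"hand": -1},{"offset": [0.049,-0.033,-0.008],"turn": [0,0,0],"hand": -1},{"offset": [0.049,-0.033,-0.008],"turn": [0,0,0],"hand": -1},{"offset": [0.049,-0.033,-0.008],"turn": [0,0,0],"hand": -1}]}}

```text
clock: 0.93
tool_pos: [0.4194, -0.3379, 0.2422]
ee_rot: [-3.103, -0.489, 0.0]
wrist_force: [-0.2, -0.4, 0.5]
opening: 1.0
gripper_force: 0.0
```

Run:
```python
from h import *
P,im=snap("wrist","w1"); go(.458,.3311,.20); print(r.get_obs()["clock"])
print("lid pred",px("wrist",[.4274,-.3758,.094],P))
```

```text
pos [ 0.4229 -0.3337  0.2434] tilt [ 0.003  0.002 -1.   ] yaw -71.8 d_tool/0.6 [ 0.4014 -1.0343  0.075 ] turn_z/90deg 0.0 q6 0.37
0.9833
lid pred [364.26443347 209.63321925]
```

View pics/w1.png

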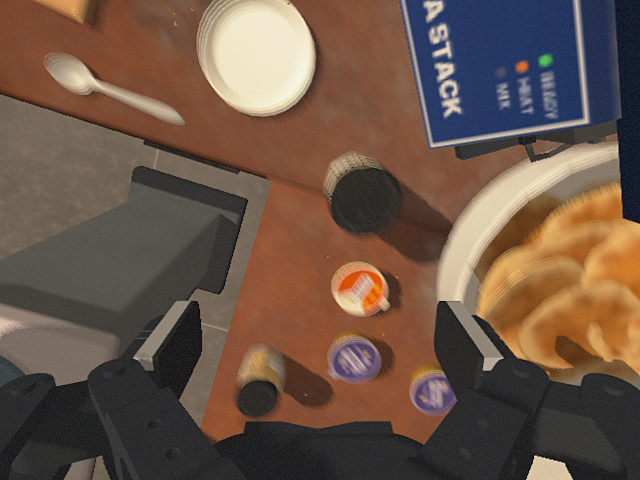

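The wrist view is slightly motion-blurred. The large jar's lid is at (365,202), the panel corner at (430,147), the bowl rim from x≈445 rightwards, and the orange jam cup at (360,290). For the jar I'll grip with the tool y axis at about 38° yaw, which is clear of all of them. First I'll go to the shaker.

Emit:
{"fn": "arm_command", "kwargs": {"steps": [{"offset": [0.02,-0.0517,0.0037],"turn": [0,0,0],"hand": -1},{"offset": [0.02,-0.0517,0.0037],"turn": [0,0,0],"hand": -1},{"offset": [0.02,-0.0517,0.0037],"turn": [0,0,0],"hand": -1},{"offset": [0.02,-0.0517,0.0037],"turn": [0,0,0],"hand": -1},{"offset": [0.02,-0.0517,0.0037],"turn": [0,0,0],"hand": -1}]}}

```text
clock: 1.4
tool_pos: [0.4277, -0.1719, 0.2307]
ee_rot: [-3.103, -0.489, 0.001]
wrist_force: [1.5, 0.1, -0.1]
opening: 1.005
gripper_force: 0.0
```

Emit:
{"fn": "arm_command", "kwargs": {"steps": [{"offset": [0.02,-0.0517,0.0037],"turn": [0,0,0],"hand": -1},{"offset": [0.02,-0.0517,0.0037],"turn": [0,0,0],"hand": -1},{"offset": [0.02,-0.0517,0.0037],"turn": [0,0,0],"hand": -1},{"offset": [0.02,-0.0517,0.0037],"turn": [0,0,0],"hand": -1},{"offset": [0.02,-0.0517,0.0037],"turn": [0,0,0],"hand": -1}]}}

```text
clock: 1.82
tool_pos: [0.4371, -0.0059, 0.2198]
ee_rot: [-3.103, -0.489, 0.0]
wrist_force: [0.8, -0.1, -0.4]
opening: 0.995
gripper_force: 0.0
```

Emit:
{"fn": "arm_command", "kwargs": {"steps": [{"offset": [0.02,-0.0517,0.0037],"turn": [0,0,0],"hand": -1},{"offset": [0.02,-0.0517,0.0037],"turn": [0,0,0],"hand": -1},{"offset": [0.02,-0.0517,0.0037],"turn": [0,0,0],"hand": -1},{"offset": [0.02,-0.0517,0.0037],"turn": [0,0,0],"hand": -1},{"offset": [0.02,-0.0517,0.0037],"turn": [0,0,0],"hand": -1}]}}

```text
clock: 2.23
tool_pos: [0.4464, 0.1602, 0.2087]
ee_rot: [3.103, 0.49, -0.0]
wrist_force: [0.3, -0.7, 0.1]
opening: 0.999
gripper_force: 0.0
```

Emit:
{"fn": "arm_command", "kwargs": {"steps": [{"offset": [0.02,-0.0517,0.0037],"turn": [0,0,0],"hand": -1},{"offset": [0.02,-0.0517,0.0037],"turn": [0,0,0],"hand": -1},{"offset": [0.02,-0.0517,0.0037],"turn": [0,0,0],"hand": -1},{"offset": [0.02,-0.0517,0.0037],"turn": [0,0,0],"hand": -1},{"offset": [0,0,0],"turn": [0,0,0],"hand": -1}]}}

```text
clock: 2.65
tool_pos: [0.4534, 0.2953, 0.1992]
ee_rot: [-3.101, -0.497, 0.002]
wrist_force: [-0.4, -0.3, 1.2]
opening: 1.001
gripper_force: 0.0
```

Emit:
{"fn": "arm_command", "kwargs": {"steps": [{"offset": [0,0,0],"turn": [0,0,0],"hand": -1},{"offset": [0,0,0],"turn": [0,0,0],"hand": -1}]}}

```text
clock: 2.82
tool_pos: [0.4541, 0.291, 0.1997]
ee_rot: [3.103, 0.49, -0.002]
wrist_force: [0.1, -0.2, -0.1]
opening: 1.002
gripper_force: 0.0
```

Run:
```python
from h import *
P,im=snap("wrist","w2"); go(.458,.3311,.20); print(r.get_obs()["clock"])
print("cap pred",px("wrist",[.458,.3311,.090],P),px("wrist",[.458,.3311,.0],P),"small",px("wrist",[.5109,.2264,.014],P),"large",px("wrist",[.5213,.4404,.014],P))
```

```text
pos [0.4543 0.2906 0.2   ] tilt [-0.001 -0.    -1.   ] yaw -72.1 d_tool/0.6 [ 0.0266 -0.0623 -0.0001] turn_z/90deg 0.0 q6 1.62
2.8667
cap pred [269.16647362 194.85330787] [280.13620073 176.66861511] small [405.13697629 159.24669147] large [177.2969961   69.81140955]
```

View pics/w2.png

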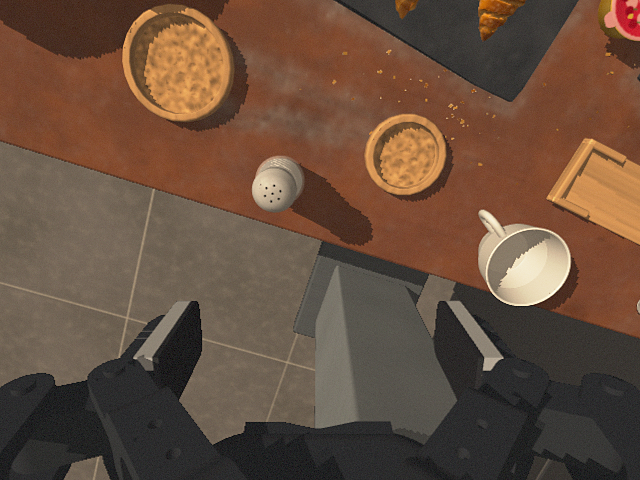

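The wrist view shows the shaker cap at (273,190), the small holder at (406,155), the large holder at (178,64) and the cup at (526,264). All sit about 5 px above where the top camera predicts them, so there is a small calibration bias between the two cameras.

Run:
```python
from h import *
P=pose()
for k,v in dict(cap=(273,190,.09),large=(178.5,64,.012),small=(406,154.5,.012),cup=(526,264,.054)).items(): print(k,w("wrist",*v,P).round(4))
```

```text
cap [0.4626 0.329  0.09  ]
large [0.5266 0.4408 0.012 ]
small [0.5153 0.2263 0.012 ]
cup [0.4602 0.1008 0.054 ]
```

Emit:
{"fn": "arm_command", "kwargs": {"steps": [{"offset": [0.0149,-0.0297,0],"turn": [0,0,0],"hand": -1},{"offset": [0.0148,-0.0297,0],"turn": [0,0,0],"hand": -1},{"offset": [0,0,0.04],"turn": [0,0,0],"hand": -1},{"offset": [0,0,0.05],"turn": [0,0,0],"hand": -1},{"offset": [0,0,0.01],"turn": [0,0,0],"hand": -1}]}}

```text
clock: 3.28
tool_pos: [0.4579, 0.3284, 0.1357]
ee_rot: [3.101, 0.487, -0.012]
wrist_force: [-0.7, -0.5, -1.0]
opening: 1.003
gripper_force: 0.0
```

Run:
```python
from h import *
P,im=snap("wrist","w3"); go(.4603,.330,.03);print("cap pred",px("wrist",[.4603,.330,.090],P))
```

```text
pos [0.4579 0.3284 0.1361] tilt [-0.007 -0.003 -1.   ] yaw -72.2 d_tool/0.6 [ 0.0059 -0.0014  0.1768] turn_z/90deg 0.0 q6 1.68
cap pred [317.90452643 237.06221345]
```

View pics/w3.png

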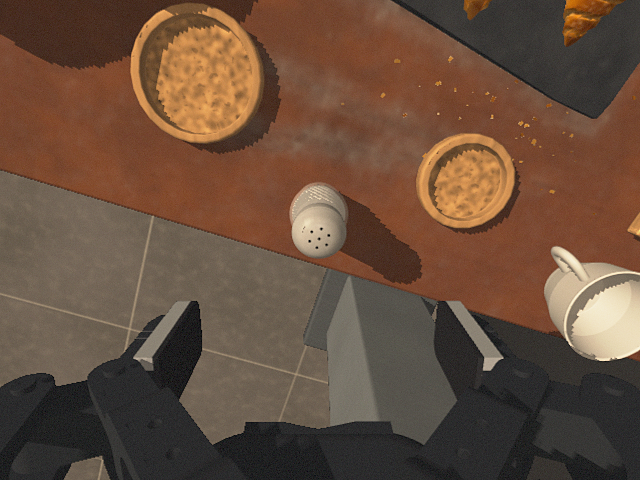

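The cap is at (319,237), as predicted. Next I'll descend.

Emit:
{"fn": "arm_command", "kwargs": {"steps": [{"offset": [0.002,0,0.05],"turn": [0,0,0],"hand": -1},{"offset": [0.002,0,0.05],"turn": [0,0,0],"hand": -1},{"offset": [0,0,0.05],"turn": [0,0,0],"hand": -1},{"offset": [0,0,0.02],"turn": [0,0,0],"hand": -1},{"offset": [0,0,0],"turn": [0,0,0],"hand": -1}]}}

```text
clock: 3.75
tool_pos: [0.4611, 0.33, 0.0362]
ee_rot: [3.102, 0.487, -0.008]
wrist_force: [-0.5, 0.5, 0.6]
opening: 1.0
gripper_force: 0.0
```

Emit:
{"fn": "arm_command", "kwargs": {"steps": [{"offset": [0,0,0],"turn": [0,0,0],"hand": -1},{"offset": [0,0,0],"turn": [0,0,0],"hand": -1}]}}

```text
clock: 3.92
tool_pos: [0.4646, 0.3321, 0.0409]
ee_rot: [-3.102, -0.489, -0.006]
wrist_force: [0.7, 0.7, -0.2]
opening: 0.998
gripper_force: 0.0
```

Run:
```python
from h import *
go(.4603,.330,.03)
```

```text
pos [0.4646 0.3321 0.0409] tilt [ 0.004  0.002 -1.   ] yaw -72.1 d_tool/0.6 [-0.008   0.0011  0.0181] turn_z/90deg 0.0 q6 1.68
```

Emit:
{"fn": "arm_command", "kwargs": {"steps": [{"offset": [-0.004,0.001,0.009],"turn": [0,0,0],"hand": -1},{"offset": [-0.004,0,0.009],"turn": [0,0,0],"hand": -1},{"offset": [0,0,0],"turn": [0,0,0],"hand": -1},{"offset": [0,0,0],"turn": [0,0,0],"hand": -1}]}}

```text
clock: 4.25
tool_pos: [0.4579, 0.3293, 0.0273]
ee_rot: [3.103, 0.49, -0.001]
wrist_force: [-1.1, -0.9, -0.4]
opening: 0.999
gripper_force: 0.0
```

Emit:
{"fn": "arm_command", "kwargs": {"steps": [{"offset": [0,0,0],"turn": [0,0,0],"hand": 1},{"offset": [0,0,0],"turn": [0,0,0],"hand": 1},{"offset": [0,0,0],"turn": [0,0,0],"hand": 1},{"offset": [0,0,0],"turn": [0,0,0],"hand": 1},{"offset": [0,0,0],"turn": [0,0,0],"hand": 1}], "newtons": 25}}

```text
clock: 4.67
tool_pos: [0.4587, 0.3294, 0.0278]
ee_rot: [3.103, 0.489, 0.001]
wrist_force: [0.9, -0.6, -0.2]
opening: 0.382
gripper_force: 24.8
```

Emit:
{"fn": "arm_command", "kwargs": {"steps": [{"offset": [0,0,0],"turn": [0,0,0],"hand": 1},{"offset": [0,0,0],"turn": [0,0,0],"hand": 1},{"offset": [0,0,0],"turn": [0,0,0],"hand": 1},{"offset": [0,0,0],"turn": [0,0,0],"hand": 1},{"offset": [0,0,0],"turn": [0,0,0],"hand": 1}]}}

```text
clock: 5.08
tool_pos: [0.4586, 0.3294, 0.0277]
ee_rot: [-3.103, -0.489, -0.001]
wrist_force: [-0.8, -0.9, 3.1]
opening: 0.38
gripper_force: 25.0
```

Run:
```python
from h import *
go(.513,.2264,.08)
```

```text
pos [0.4586 0.3294 0.0277] tilt [ 0.001  0.    -1.   ] yaw -72.1 d_tool/0.6 [ 0.0335  0.1913 -0.0871] turn_z/90deg 0.0 q6 1.68
```

Emit:
{"fn": "arm_command", "kwargs": {"steps": [{"offset": [0,0,-0.02],"turn": [0,0,0],"hand": 1},{"offset": [0,0,-0.03],"turn": [0,0,0],"hand": 1},{"offset": [0,0.02,-0.03],"turn": [0,0,0],"hand": 1},{"offset": [0.006,0.035,-0.007],"turn": [0,0,0],"hand": 1},{"offset": [0.008,0.045,0],"turn": [0,0,0],"hand": 1}]}}

```text
clock: 5.5
tool_pos: [0.4855, 0.2759, 0.0821]
ee_rot: [-3.101, -0.493, -0.006]
wrist_force: [1.3, -0.3, -0.6]
opening: 0.375
gripper_force: 25.1
```

Emit:
{"fn": "arm_command", "kwargs": {"steps": [{"offset": [0.008,0.045,0],"turn": [0,0,0],"hand": 1},{"offset": [0.006,0.031,0],"turn": [0,0,0],"hand": 1},{"offset": [0.003,0.0155,0],"turn": [0,0,0],"hand": 1},{"offset": [0,0,0],"turn": [0,0,0],"hand": 1},{"offset": [0,0,0],"turn": [0,0,0],"hand": 1}]}}

```text
clock: 5.92
tool_pos: [0.511, 0.2261, 0.0796]
ee_rot: [-3.103, -0.488, 0.001]
wrist_force: [1.1, 0.6, -0.9]
opening: 0.381
gripper_force: 25.1
```

Run:
```python
from h import *
P,im=snap("wrist","w4"); go(.5113,.2258,.032);print("small pred",px("wrist",[.513,.2264,.014],P))
```

```text
pos [0.5107 0.2265 0.0796] tilt [-0.001  0.    -1.   ] yaw -72.1 d_tool/0.6 [0.0006 0.0014 0.0793] turn_z/90deg 0.0 q6 1.47
small pred [319.6489546  229.60675483]
```

View pics/w4.png

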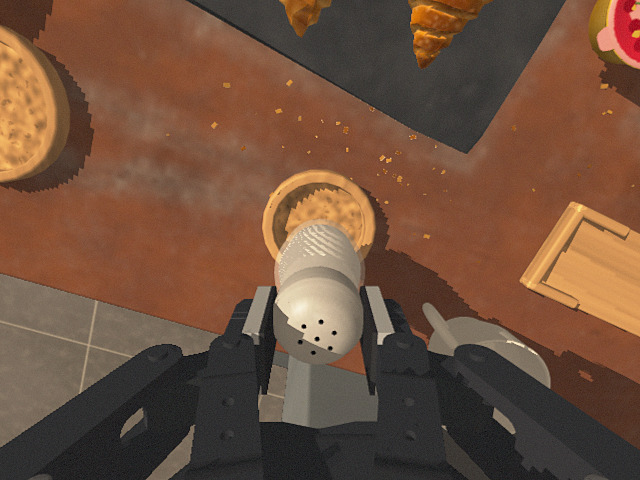

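The shaker is held upright. The holder ring spans x 262–376 with its top edge at y 170, centred where predicted. I'll lower it.

Emit:
{"fn": "arm_command", "kwargs": {"steps": [{"offset": [0.0006,0.0012,0.02],"turn": [0,0,0],"hand": 1},{"offset": [0,0,0.03],"turn": [0,0,0],"hand": 1},{"offset": [0,0,0.018],"turn": [0,0,0],"hand": 1},{"offset": [0,0,0.005],"turn": [0,0,0],"hand": 1},{"offset": [0,0,0],"turn": [0,0,0],"hand": 1}]}}

```text
clock: 6.38
tool_pos: [0.5103, 0.2254, 0.034]
ee_rot: [3.103, 0.491, -0.006]
wrist_force: [0.6, 0.3, -0.6]
opening: 0.381
gripper_force: 25.1
```

Emit:
{"fn": "arm_command", "kwargs": {"steps": [{"offset": [0,0,0],"turn": [0,0,0],"hand": 1},{"offset": [0,0,0.002],"turn": [0,0,0],"hand": 1},{"offset": [0,0,0.002],"turn": [0,0,0],"hand": 1},{"offset": [0,0,0],"turn": [0,0,0],"hand": 1}]}}

```text
clock: 6.72
tool_pos: [0.5122, 0.2253, 0.0338]
ee_rot: [-3.103, -0.489, -0.001]
wrist_force: [0.1, 0.3, -0.7]
opening: 0.376
gripper_force: 25.1
```

Run:
```python
from h import *
go(.5113,.2258,.032); print(r.get_obs()["wrist_force"])
```

```text
pos [0.5122 0.2253 0.0338] tilt [ 0.001  0.    -1.   ] yaw -72.1 d_tool/0.6 [-0.0013 -0.0012  0.003 ] turn_z/90deg 0.0 q6 1.47
[ 0.13220965  0.26313011 -0.69554116]
```

Emit:
{"fn": "arm_command", "kwargs": {"steps": [{"offset": [-0.001,-0.001,0.0015],"turn": [0,0,0],"hand": 1},{"offset": [0,0,0.0015],"turn": [0,0,0],"hand": 1},{"offset": [0,0,0],"turn": [0,0,0],"hand": 1},{"offset": [0,0,0],"turn": [0,0,0],"hand": 1}]}}

```text
clock: 7.05
tool_pos: [0.5113, 0.2257, 0.0318]
ee_rot: [-3.103, -0.489, -0.0]
wrist_force: [-1.1, 0.5, -0.2]
opening: 0.38
gripper_force: 25.2
```

Emit:
{"fn": "arm_command", "kwargs": {"steps": [{"offset": [0,0,0.0015],"turn": [0,0,0],"hand": 1},{"offset": [0,0,0],"turn": [0,0,0],"hand": 1},{"offset": [0,0,0],"turn": [0,0,0],"hand": 1}]}}

```text
clock: 7.3
tool_pos: [0.5119, 0.2258, 0.0316]
ee_rot: [-3.103, -0.489, -0.002]
wrist_force: [-1.2, -0.3, 5.5]
opening: 0.375
gripper_force: 25.7
```

Contact is at 5.5 N, so I'll release and lift.

Emit:
{"fn": "arm_command", "kwargs": {"steps": [{"offset": [0,0,0],"turn": [0,0,0],"hand": -1},{"offset": [0,0,0],"turn": [0,0,0],"hand": -1},{"offset": [0,0,0],"turn": [0,0,0],"hand": -1},{"offset": [0,0,0],"turn": [0,0,0],"hand": -1},{"offset": [0,0,0],"turn": [0,0,0],"hand": -1}]}}

```text
clock: 7.72
tool_pos: [0.5109, 0.2256, 0.0304]
ee_rot: [3.103, 0.489, -0.001]
wrist_force: [1.2, -0.3, -0.8]
opening: 0.999
gripper_force: 0.0
```

Emit:
{"fn": "arm_command", "kwargs": {"steps": [{"offset": [0,0,0],"turn": [0,0,0],"hand": -1},{"offset": [0,0,-0.03],"turn": [0,0,0],"hand": -1},{"offset": [0,0,-0.06],"turn": [0,0,0],"hand": -1},{"offset": [0,0,-0.06],"turn": [0,0,0],"hand": -1},{"offset": [0,0,-0.05],"turn": [0,0,-0.076],"hand": -1}]}}

```text
clock: 8.13
tool_pos: [0.5114, 0.2257, 0.1529]
ee_rot: [-3.068, -0.676, -0.002]
wrist_force: [0.1, 0.1, -0.7]
opening: 1.003
gripper_force: 0.0
```

Emit:
{"fn": "arm_command", "kwargs": {"steps": [{"offset": [0,0,-0.05],"turn": [0,0,-0.076],"hand": -1},{"offset": [0,0,-0.05],"turn": [0,0,-0.076],"hand": -1},{"offset": [0,0,-0.03],"turn": [0,0,-0.076],"hand": -1},{"offset": [0,0,0],"turn": [0,0,-0.076],"hand": -1},{"offset": [0,0,0],"turn": [0,0,-0.076],"hand": -1}]}}

```text
clock: 8.55
tool_pos: [0.5121, 0.2259, 0.2309]
ee_rot: [2.729, 1.554, 0.006]
wrist_force: [-0.6, -0.4, -0.3]
opening: 1.005
gripper_force: 0.0
```

Emit:
{"fn": "arm_command", "kwargs": {"steps": [{"offset": [0,0,0],"turn": [0,0,-0.076],"hand": -1},{"offset": [0,0,0],"turn": [0,0,-0.076],"hand": -1},{"offset": [0,0,0],"turn": [0,0,-0.076],"hand": -1},{"offset": [0,0,0],"turn": [0,0,-0.076],"hand": -1},{"offset": [0,0,0],"turn": [0,0,-0.076],"hand": -1}]}}

```text
clock: 8.97
tool_pos: [0.511, 0.2256, 0.2285]
ee_rot: [-2.152, -2.288, 0.0]
wrist_force: [0.0, -0.1, 0.0]
opening: 1.002
gripper_force: 0.0
```

Emit:
{"fn": "arm_command", "kwargs": {"steps": [{"offset": [0,0,0],"turn": [0,0,-0.076],"hand": -1},{"offset": [0,0,0],"turn": [0,0,-0.076],"hand": -1},{"offset": [0,0,0],"turn": [0,0,-0.076],"hand": -1},{"offset": [0,0,0],"turn": [0,0,-0.076],"hand": -1},{"offset": [0,0,0],"turn": [0,0,-0.076],"hand": -1}]}}

```text
clock: 9.38
tool_pos: [0.511, 0.2256, 0.2285]
ee_rot: [-1.385, -2.82, 0.0]
wrist_force: [-0.4, -0.2, -0.8]
opening: 0.999
gripper_force: 0.0
```

Run:
```python
from h import *
go(.4297,-.3755,.2,np.radians(38)); print(r.get_obs()["clock"])
P,im=snap("top","top1"); c=im[170:260,110:310,::-1]; cv2.imwrite("pics/c3.png",cv2.resize(c,None,fx=4,fy=4,interpolation=2))
```

```text
pos [0.511  0.2256 0.2285] tilt [-0. -0. -1.] yaw 37.7 d_tool/0.6 [-0.7098 -0.7198  0.0477] turn_z/90deg -0.0034 q6 -0.45
9.3833
```

View pics/c3.png

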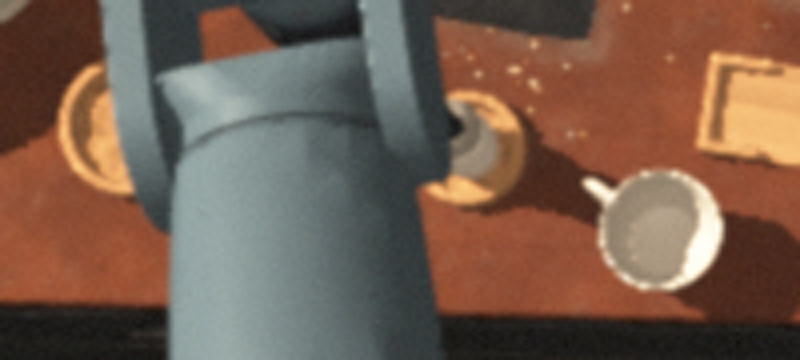

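The shaker stands in the small holder and is partly visible at crop (470,145). Next is the jar.

Emit:
{"fn": "arm_command", "kwargs": {"steps": [{"offset": [-0.025,-0.025,0],"turn": [0,0,-0.003],"hand": -1},{"offset": [-0.04,-0.0405,0.003],"turn": [0,0,0],"hand": -1},{"offset": [-0.04,-0.0405,0.003],"turn": [0,0,0],"hand": -1},{"offset": [-0.04,-0.0405,0.003],"turn": [0,0,0],"hand": -1},{"offset": [-0.04,-0.0405,0.003],"turn": [0,0,0],"hand": -1}]}}

```text
clock: 9.85
tool_pos: [0.4894, 0.068, 0.2214]
ee_rot: [1.389, 2.818, 0.0]
wrist_force: [-0.2, 0.0, -0.1]
opening: 1.001
gripper_force: 0.0
```

Emit:
{"fn": "arm_command", "kwargs": {"steps": [{"offset": [-0.04,-0.0405,0.003],"turn": [0,0,0],"hand": -1},{"offset": [-0.04,-0.0405,0.003],"turn": [0,0,0],"hand": -1},{"offset": [-0.04,-0.0405,0.003],"turn": [0,0,0],"hand": -1},{"offset": [-0.04,-0.0405,0.003],"turn": [0,0,0],"hand": -1},{"offset": [-0.04,-0.0405,0.003],"turn": [0,0,0],"hand": -1}]}}

```text
clock: 10.27
tool_pos: [0.4665, -0.1015, 0.2125]
ee_rot: [1.39, 2.817, 0.0]
wrist_force: [-0.2, -0.1, -0.5]
opening: 0.995
gripper_force: 0.0
```

Emit:
{"fn": "arm_command", "kwargs": {"steps": [{"offset": [-0.04,-0.0405,0.003],"turn": [0,0,0],"hand": -1},{"offset": [-0.04,-0.0405,0.003],"turn": [0,0,0],"hand": -1},{"offset": [-0.04,-0.0405,0.003],"turn": [0,0,0],"hand": -1},{"offset": [-0.04,-0.0405,0.003],"turn": [0,0,0],"hand": -1},{"offset": [-0.04,-0.0405,0.003],"turn": [0,0,0],"hand": -1}]}}

```text
clock: 10.68
tool_pos: [0.4435, -0.2709, 0.2035]
ee_rot: [1.39, 2.817, -0.0]
wrist_force: [1.0, 0.4, 0.8]
opening: 0.999
gripper_force: 0.0
```

Emit:
{"fn": "arm_command", "kwargs": {"steps": [{"offset": [-0.04,-0.0405,0.003],"turn": [0,0,0],"hand": -1},{"offset": [-0.04,-0.0405,0.003],"turn": [0,0,0],"hand": -1},{"offset": [-0.04,-0.0405,0.003],"turn": [0,0,0],"hand": -1},{"offset": [0,0,0],"turn": [0,0,0],"hand": -1},{"offset": [0,0,0],"turn": [0,0,0],"hand": -1}]}}

```text
clock: 11.1
tool_pos: [0.4297, -0.3719, 0.1976]
ee_rot: [-1.392, -2.815, -0.001]
wrist_force: [-1.2, 0.6, -0.1]
opening: 1.002
gripper_force: 0.0
```

Run:
```python
from h import *
P,im=snap("wrist","w5"); go(.4297,-.3755,.13); print(r.get_obs()["clock"])
print("lid pred",px("wrist",[.4297,-.3755,.094],P),"oj",px("wrist",[.3267,-.4169,.027],P))
```

```text
pos [ 0.43   -0.3708  0.1977] tilt [-0.     0.001 -1.   ] yaw 37.5 d_tool/0.6 [-0.0061 -0.0053  0.1129] turn_z/90deg 0.0 q6 -1.57
11.15
lid pred [313.90877211 222.26704492] oj [193.25665114 170.17226783]
```

View pics/w5.png

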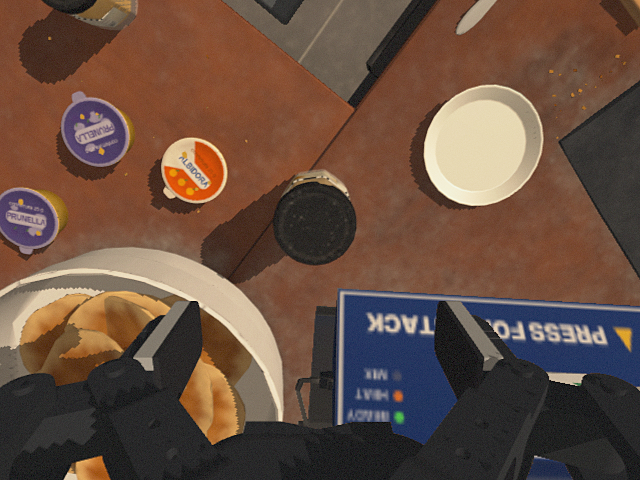

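The lid is at (315,223), matching the prediction of (314,222). The jam cup is at (194,170) and the panel corner at (340,290). I'll triangulate the panel corner height.

Run:
```python
from h import *
P=pose()
for z in (0,.03,.06,.1,.14): print(z,w("wrist",340,290,z,P)[:2].round(3),w("top",487,217,z)[:2].round(3))
```

```text
0 [ 0.51  -0.436] [ 0.504 -0.437]
0.03 [ 0.501 -0.426] [ 0.498 -0.428]
0.06 [ 0.491 -0.417] [ 0.492 -0.418]
0.1 [ 0.478 -0.404] [ 0.485 -0.405]
0.14 [ 0.464 -0.39 ] [ 0.477 -0.393]
```

Emit:
{"fn": "arm_command", "kwargs": {"steps": [{"offset": [-0.003,-0.003,0.02],"turn": [0,0,0],"hand": -1},{"offset": [-0.003,-0.002,0.04],"turn": [0,0,0],"hand": -1},{"offset": [0,0,0.04],"turn": [0,0,0],"hand": -1},{"offset": [0,0,0.02],"turn": [0,0,0],"hand": -1},{"offset": [0,0,0],"turn": [0,0,0],"hand": -1}]}}

```text
clock: 11.57
tool_pos: [0.4287, -0.3722, 0.122]
ee_rot: [-1.382, -2.814, -0.005]
wrist_force: [0.2, 1.0, -0.3]
opening: 1.002
gripper_force: 0.0
```

Run:
```python
from h import *
go(.4297,-.3755,.035)
```

```text
pos [ 0.4287 -0.3722  0.122 ] tilt [-0.004  0.006 -1.   ] yaw 37.7 d_tool/0.6 [-0.0064 -0.002   0.145 ] turn_z/90deg 0.0 q6 -1.57
```

Emit:
{"fn": "arm_command", "kwargs": {"steps": [{"offset": [-0.002,0,0.02],"turn": [0,0,0],"hand": -1},{"offset": [-0.002,0,0.04],"turn": [0,0,0],"hand": -1},{"offset": [0,0,0.04],"turn": [0,0,0],"hand": -1},{"offset": [0,0,0.03],"turn": [0,0,0],"hand": -1},{"offset": [0,0,0.01],"turn": [0,0,0],"hand": -1}]}}

```text
clock: 11.98
tool_pos: [0.4309, -0.3761, 0.0398]
ee_rot: [-1.385, -2.817, -0.002]
wrist_force: [-0.3, -0.1, -0.5]
opening: 0.998
gripper_force: 0.0
```

Emit:
{"fn": "arm_command", "kwargs": {"steps": [{"offset": [0,0,0],"turn": [0,0,0],"hand": -1},{"offset": [0,0,0],"turn": [0,0,0],"hand": -1},{"offset": [0,0,0],"turn": [0,0,0],"hand": -1}]}}

```text
clock: 12.23
tool_pos: [0.4327, -0.3785, 0.044]
ee_rot: [1.385, 2.816, -0.002]
wrist_force: [0.4, -1.0, -0.1]
opening: 1.005
gripper_force: 0.0
```

Run:
```python
from h import *
go(.4297,-.3755,.035)
```

```text
pos [ 0.4327 -0.3785  0.044 ] tilt [ 0.002 -0.003 -1.   ] yaw 37.6 d_tool/0.6 [ 0.0071 -0.0008  0.0151] turn_z/90deg 0.0 q6 -1.57
```

Emit:
{"fn": "arm_command", "kwargs": {"steps": [{"offset": [0.003,0,0.006],"turn": [0,0,0],"hand": -1},{"offset": [0.003,0,0.006],"turn": [0,0,0],"hand": -1},{"offset": [0,0,0],"turn": [0,0,0],"hand": -1},{"offset": [0,0,0],"turn": [0,0,0],"hand": -1}]}}

```text
clock: 12.57
tool_pos: [0.4292, -0.3742, 0.0348]
ee_rot: [-1.386, -2.819, -0.0]
wrist_force: [-0.5, -1.2, -0.9]
opening: 1.002
gripper_force: 0.0
```

Emit:
{"fn": "arm_command", "kwargs": {"steps": [{"offset": [0,0,0],"turn": [0,0,0],"hand": 1},{"offset": [0,0,0],"turn": [0,0,0],"hand": 1},{"offset": [0,0,0],"turn": [0,0,0],"hand": 1},{"offset": [0,0,0],"turn": [0,0,0],"hand": 1},{"offset": [0,0,0],"turn": [0,0,0],"hand": 1}], "newtons": 45}}

```text
clock: 12.98
tool_pos: [0.4297, -0.375, 0.0356]
ee_rot: [1.386, 2.818, -0.001]
wrist_force: [-1.0, 0.0, 5.6]
opening: 0.721
gripper_force: 49.2
```

Emit:
{"fn": "arm_command", "kwargs": {"steps": [{"offset": [0,0,0],"turn": [0,0,0],"hand": 1},{"offset": [0,0,0],"turn": [0,0,0],"hand": 1},{"offset": [0,0,0],"turn": [0,0,0],"hand": 1},{"offset": [0,0,0],"turn": [0,0,0],"hand": 1}]}}

```text
clock: 13.32
tool_pos: [0.4297, -0.375, 0.0356]
ee_rot: [1.386, 2.818, -0.001]
wrist_force: [-1.2, 0.1, 5.2]
opening: 0.724
gripper_force: 49.3
```

Run:
```python
from h import *
go(.4297,-.3755,.035)
p=pose()[:3,3]; d=p[:2]-[.4297,-.3755]; print(d)
go(.524+d[0],.4406+d[1],.18)
```

```text
pos [ 0.4297 -0.375   0.0356] tilt [ 0.001 -0.001 -1.   ] yaw 37.6 d_tool/0.6 [-0.0007 -0.0004  0.0011] turn_z/90deg 0.0 q6 -1.57
[-4.84986717e-05  5.01891618e-04]
pos [ 0.4297 -0.375   0.0356] tilt [ 0.001 -0.001 -1.   ] yaw 37.6 d_tool/0.6 [ 0.981   0.9549 -0.2418] turn_z/90deg 0.0 q6 -1.57
```

Emit:
{"fn": "arm_command", "kwargs": {"steps": [{"offset": [0,0,-0.02],"turn": [0,0,0],"hand": 1},{"offset": [0,0,-0.05],"turn": [0,0,0],"hand": 1},{"offset": [0,0,-0.06],"turn": [0,0,0],"hand": 1},{"offset": [0,0,-0.06],"turn": [0,0,0],"hand": 1},{"offset": [0.015,0.0146,-0.05],"turn": [0,0,0],"hand": 1}]}}

```text
clock: 13.73
tool_pos: [0.4305, -0.3631, 0.181]
ee_rot: [1.388, 2.817, -0.002]
wrist_force: [0.7, -1.0, -2.9]
opening: 0.716
gripper_force: 51.1
```

Emit:
{"fn": "arm_command", "kwargs": {"steps": [{"offset": [0.03,0.0292,0],"turn": [0,0,0],"hand": 1},{"offset": [0.0424,0.0413,0],"turn": [0,0,0],"hand": 1},{"offset": [0.0424,0.0413,0],"turn": [0,0,0],"hand": 1},{"offset": [0.0424,0.0413,0],"turn": [0,0,0],"hand": 1},{"offset": [0.0424,0.0413,0],"turn": [0,0,0],"hand": 1}]}}

```text
clock: 14.15
tool_pos: [0.4491, -0.1936, 0.178]
ee_rot: [-1.386, -2.817, -0.001]
wrist_force: [1.0, 0.1, -4.3]
opening: 0.72
gripper_force: 51.1
```

Emit:
{"fn": "arm_command", "kwargs": {"steps": [{"offset": [0.0424,0.0413,0],"turn": [0,0,0],"hand": 1},{"offset": [0.0424,0.0413,0],"turn": [0,0,0],"hand": 1},{"offset": [0.0424,0.0413,0],"turn": [0,0,0],"hand": 1},{"offset": [0.0424,0.0413,0],"turn": [0,0,0],"hand": 1},{"offset": [0.0424,0.0413,0],"turn": [0,0,0],"hand": 1}]}}

```text
clock: 14.57
tool_pos: [0.4694, -0.0174, 0.1782]
ee_rot: [-1.386, -2.818, 0.0]
wrist_force: [0.2, -0.3, -4.3]
opening: 0.724
gripper_force: 51.1
```

Emit:
{"fn": "arm_command", "kwargs": {"steps": [{"offset": [0.0424,0.0413,0],"turn": [0,0,0],"hand": 1},{"offset": [0.0424,0.0413,0],"turn": [0,0,0],"hand": 1},{"offset": [0.0424,0.0413,0],"turn": [0,0,0],"hand": 1},{"offset": [0.0424,0.0413,0],"turn": [0,0,0],"hand": 1},{"offset": [0.0424,0.0413,0],"turn": [0,0,0],"hand": 1}]}}

```text
clock: 14.98
tool_pos: [0.4898, 0.1588, 0.1781]
ee_rot: [-1.385, -2.818, 0.001]
wrist_force: [0.8, 0.4, -3.7]
opening: 0.72
gripper_force: 51.1
```

Emit:
{"fn": "arm_command", "kwargs": {"steps": [{"offset": [0.0424,0.0413,0],"turn": [0,0,0],"hand": 1},{"offset": [0.0424,0.0413,0],"turn": [0,0,0],"hand": 1},{"offset": [0.0424,0.0413,0],"turn": [0,0,0],"hand": 1},{"offset": [0.0424,0.0413,0],"turn": [0,0,0],"hand": 1},{"offset": [0.0424,0.0413,0],"turn": [0,0,0],"hand": 1}]}}

```text
clock: 15.4
tool_pos: [0.5102, 0.3349, 0.1778]
ee_rot: [-1.385, -2.818, 0.003]
wrist_force: [-0.4, 0.0, -3.4]
opening: 0.718
gripper_force: 51.1
```

Emit:
{"fn": "arm_command", "kwargs": {"steps": [{"offset": [0.0424,0.0413,0],"turn": [0,0,0],"hand": 1},{"offset": [0.0424,0.0413,0],"turn": [0,0,0],"hand": 1},{"offset": [0.03,0.0292,0],"turn": [0,0,0],"hand": 1},{"offset": [0.015,0.0146,0],"turn": [0,0,0],"hand": 1},{"offset": [0,0,0],"turn": [0,0,0],"hand": 1}]}}

```text
clock: 15.82
tool_pos: [0.5225, 0.4435, 0.1774]
ee_rot: [-1.381, -2.82, 0.002]
wrist_force: [-1.0, -0.6, -3.8]
opening: 0.723
gripper_force: 51.1
```

Emit:
{"fn": "arm_command", "kwargs": {"steps": [{"offset": [0,0,0],"turn": [0,0,0],"hand": 1},{"offset": [0,0,0],"turn": [0,0,0],"hand": 1},{"offset": [0,0,0],"turn": [0,0,0],"hand": 1}]}}

```text
clock: 16.07
tool_pos: [0.5237, 0.44, 0.1785]
ee_rot: [-1.388, -2.818, 0.002]
wrist_force: [0.1, -0.5, -3.7]
opening: 0.719
gripper_force: 51.1
```

Run:
```python
from h import *
P,im=snap("wrist","w6"); go(.524,.4411,.0396); print(r.get_obs()["clock"])
print("pred",px("wrist",[.524,.4406,.014],P))
```

```text
pos [0.5239 0.4401 0.1787] tilt [-0.001 -0.    -1.   ] yaw 37.6 d_tool/0.6 [0.0012 0.0013 0.2319] turn_z/90deg 0.0 q6 -0.12
16.1167
pred [317.81440143 200.8866699 ]
```

View pics/w6.png

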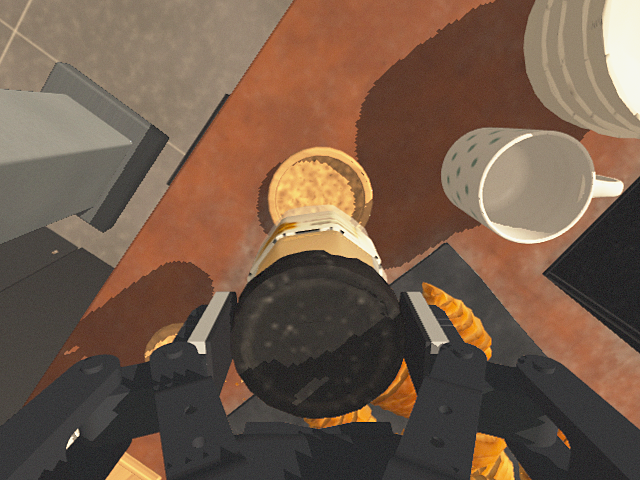

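The holder ring is at (320,200) as predicted, and the jar is held upright with the mug well clear. I'll lower it.

Emit:
{"fn": "arm_command", "kwargs": {"steps": [{"offset": [0.001,0.001,0.02],"turn": [0,0,0],"hand": 1},{"offset": [0,0,0.04],"turn": [0,0,0],"hand": 1},{"offset": [0,0,0.05],"turn": [0,0,0],"hand": 1},{"offset": [0,0,0.05],"turn": [0,0,0],"hand": 1},{"offset": [0,0,0.03],"turn": [0,0,0],"hand": 1}]}}

```text
clock: 16.53
tool_pos: [0.5219, 0.4402, 0.0602]
ee_rot: [-1.386, -2.816, 0.008]
wrist_force: [-0.8, -0.7, -4.5]
opening: 0.719
gripper_force: 51.1
```

Emit:
{"fn": "arm_command", "kwargs": {"steps": [{"offset": [0,0,0.015],"turn": [0,0,0],"hand": 1},{"offset": [0,0,0],"turn": [0,0,0],"hand": 1},{"offset": [0,0,0],"turn": [0,0,0],"hand": 1},{"offset": [0,0,0],"turn": [0,0,0],"hand": 1}]}}

```text
clock: 16.87
tool_pos: [0.5255, 0.4427, 0.0581]
ee_rot: [1.386, 2.817, 0.005]
wrist_force: [0.7, -0.3, -3.6]
opening: 0.715
gripper_force: 51.1
```

Run:
```python
from h import *
go(.524,.4411,.0396)
```

```text
pos [0.5255 0.4427 0.0581] tilt [ 0.003  0.002 -1.   ] yaw 37.6 d_tool/0.6 [-0.0006 -0.0038  0.0308] turn_z/90deg 0.0 q6 -0.12
```

Emit:
{"fn": "arm_command", "kwargs": {"steps": [{"offset": [-0.0005,-0.003,0.012],"turn": [0,0,0],"hand": 1},{"offset": [0,0,0.01],"turn": [0,0,0],"hand": 1},{"offset": [0,0,0.003],"turn": [0,0,0],"hand": 1},{"offset": [0,0,0],"turn": [0,0,0],"hand": 1},{"offset": [0,0,0],"turn": [0,0,0],"hand": 1}]}}

```text
clock: 17.28
tool_pos: [0.5227, 0.4407, 0.0407]
ee_rot: [-1.386, -2.819, 0.0]
wrist_force: [-0.2, 0.6, -3.9]
opening: 0.717
gripper_force: 51.2
```

Emit:
{"fn": "arm_command", "kwargs": {"steps": [{"offset": [0,0,0.002],"turn": [0,0,0],"hand": 1},{"offset": [0,0,0.002],"turn": [0,0,0],"hand": 1},{"offset": [0,0,0],"turn": [0,0,0],"hand": 1},{"offset": [0,0,0],"turn": [0,0,0],"hand": 1}]}}

```text
clock: 17.62
tool_pos: [0.5232, 0.441, 0.0397]
ee_rot: [1.386, 2.819, 0.001]
wrist_force: [-2.9, -1.4, 3.5]
opening: 0.718
gripper_force: 51.6
```

Emit:
{"fn": "arm_command", "kwargs": {"steps": [{"offset": [0,0,0],"turn": [0,0,0],"hand": -1},{"offset": [0,0,0],"turn": [0,0,0],"hand": -1},{"offset": [0,0,0],"turn": [0,0,0],"hand": -1},{"offset": [0,0,0],"turn": [0,0,0],"hand": -1},{"offset": [0,0,0],"turn": [0,0,0],"hand": -1}]}}

```text
clock: 18.03
tool_pos: [0.523, 0.4408, 0.0385]
ee_rot: [1.386, 2.819, 0.0]
wrist_force: [-0.3, 0.8, 0.4]
opening: 1.005
gripper_force: 0.0
```

Emit:
{"fn": "arm_command", "kwargs": {"steps": [{"offset": [0,0,-0.03],"turn": [0,0,0],"hand": -1},{"offset": [0,0,-0.06],"turn": [0,0,0],"hand": -1},{"offset": [0,0,-0.06],"turn": [0,0,0],"hand": -1},{"offset": [0,0,-0.06],"turn": [0,0,0],"hand": -1},{"offset": [0,0,-0.05],"turn": [0,0,0.069],"hand": -1}]}}

```text
clock: 18.45
tool_pos: [0.5233, 0.4411, 0.1976]
ee_rot: [1.539, 2.738, 0.004]
wrist_force: [-0.2, 0.2, 0.1]
opening: 0.998
gripper_force: 0.0
```

Emit:
{"fn": "arm_command", "kwargs": {"steps": [{"offset": [0,0,-0.03],"turn": [0,0,0.069],"hand": -1},{"offset": [0,0,0],"turn": [0,0,0.069],"hand": -1},{"offset": [0,0,0],"turn": [0,0,0.069],"hand": -1},{"offset": [0,0,0],"turn": [0,0,0.069],"hand": -1},{"offset": [0,0,0],"turn": [0,0,0.069],"hand": -1}]}}

```text
clock: 18.87
tool_pos: [0.5229, 0.4407, 0.2126]
ee_rot: [2.22, 2.223, 0.001]
wrist_force: [0.3, -0.2, 0.2]
opening: 0.998
gripper_force: 0.0
```

Emit:
{"fn": "arm_command", "kwargs": {"steps": [{"offset": [0,0,0],"turn": [0,0,0.07],"hand": -1},{"offset": [0,0,0],"turn": [0,0,0],"hand": -1}]}}

```text
clock: 19.03
tool_pos: [0.5228, 0.4407, 0.2125]
ee_rot: [-2.335, -2.102, -0.0]
wrist_force: [0.2, 1.1, 0.3]
opening: 0.999
gripper_force: 0.0
```

Run:
```python
from h import *
P,im=snap("wrist","w7"); 
cv2.imwrite("pics/w7s.png",cv2.resize(im[:,:,::-1],(400,300)))
go(.44,-.09,.2,np.radians(-6)); print(r.get_obs()["clock"])
print(px("wrist",[.524,.4406,.014],P),px("wrist",[.513,.2264,.014],P))
```

```text
pos [0.5228 0.4407 0.2124] tilt [-0. -0. -1.] yaw -5.8 d_tool/0.6 [-0.8939 -0.0479  0.0207] turn_z/90deg 0.0022 q6 0.64
19.0833
[318.9043196  194.26157925] [328.95127004 382.34430972]
```

View pics/w7s.png

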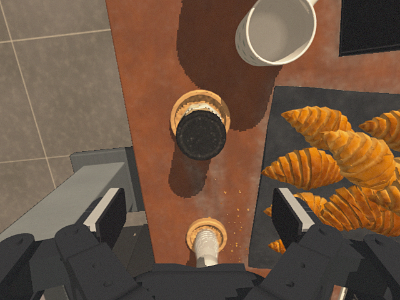

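The jar sits in the large holder at (200,130) and the shaker in the small one at (205,240). Next is the spoon.

Emit:
{"fn": "arm_command", "kwargs": {"steps": [{"offset": [-0.028,-0.0018,0.001],"turn": [0,0,0.002],"hand": -1},{"offset": [-0.0556,-0.0018,0.001],"turn": [0,0,0],"hand": -1},{"offset": [-0.0556,-0.0018,0.001],"turn": [0,0,0],"hand": -1},{"offset": [-0.0556,-0.0018,0.001],"turn": [0,0,0],"hand": -1},{"offset": [-0.0556,-0.0018,0.001],"turn": [0,0,0],"hand": -1}]}}

```text
clock: 19.5
tool_pos: [0.5011, 0.2906, 0.2094]
ee_rot: [2.333, 2.104, 0.0]
wrist_force: [1.4, 0.0, 0.0]
opening: 0.995
gripper_force: 0.0
```

Emit:
{"fn": "arm_command", "kwargs": {"steps": [{"offset": [-0.0556,-0.0018,0.001],"turn": [0,0,0],"hand": -1},{"offset": [-0.0556,-0.0018,0.001],"turn": [0,0,0],"hand": -1},{"offset": [-0.0556,-0.0018,0.001],"turn": [0,0,0],"hand": -1},{"offset": [-0.0556,-0.0018,0.001],"turn": [0,0,0],"hand": -1},{"offset": [-0.0556,-0.0018,0.001],"turn": [0,0,0],"hand": -1}]}}

```text
clock: 19.92
tool_pos: [0.478, 0.1252, 0.2067]
ee_rot: [2.333, 2.104, 0.001]
wrist_force: [1.2, -0.8, 0.3]
opening: 1.005
gripper_force: 0.0
```

Emit:
{"fn": "arm_command", "kwargs": {"steps": [{"offset": [-0.0556,-0.0018,0.001],"turn": [0,0,0],"hand": -1},{"offset": [-0.0556,-0.0018,0.001],"turn": [0,0,0],"hand": -1},{"offset": [-0.0556,-0.0018,0.001],"turn": [0,0,0],"hand": -1},{"offset": [-0.0556,-0.0018,0.001],"turn": [0,0,0],"hand": -1},{"offset": [-0.0556,-0.0018,0.001],"turn": [0,0,0],"hand": -1}]}}

```text
clock: 20.33
tool_pos: [0.4549, -0.0402, 0.2038]
ee_rot: [2.333, 2.103, 0.001]
wrist_force: [0.0, -0.4, -0.8]
opening: 1.005
gripper_force: 0.0
```

Emit:
{"fn": "arm_command", "kwargs": {"steps": [{"offset": [-0.0556,-0.0018,0.001],"turn": [0,0,0],"hand": -1},{"offset": [-0.0556,-0.0018,0.001],"turn": [0,0,0],"hand": -1},{"offset": [-0.028,-0.0018,0.001],"turn": [0,0,0],"hand": -1},{"offset": [0,0,0],"turn": [0,0,0],"hand": -1},{"offset": [0,0,0],"turn": [0,0,0],"hand": -1}]}}

```text
clock: 20.75
tool_pos: [0.4431, -0.1218, 0.2018]
ee_rot: [-2.337, -2.1, -0.001]
wrist_force: [0.3, 0.7, 0.5]
opening: 0.997
gripper_force: 0.0
```

Emit:
{"fn": "arm_command", "kwargs": {"steps": [{"offset": [0,0,0],"turn": [0,0,0],"hand": -1},{"offset": [0,0,0],"turn": [0,0,0],"hand": -1}]}}

```text
clock: 20.92
tool_pos: [0.4434, -0.1203, 0.2017]
ee_rot: [-2.334, -2.103, -0.0]
wrist_force: [-0.3, 0.3, 0.7]
opening: 1.003
gripper_force: 0.0
```

Run:
```python
from h import *
P,im=snap("wrist","w8"); 
go(.4462,-.122,.06,np.radians(-6)); print(r.get_obs()["clock"])
d=np.array([.1045,.9945])
for s in (-.066,0,.066): print(px("wrist",[.4462+d[0]*s,-.122+d[1]*s,.008],P))
```

```text
pos [ 0.4434 -0.1203  0.2017] tilt [ 0.  0. -1.] yaw -6.0 d_tool/0.6 [-0.0024  0.005   0.2362] turn_z/90deg 0.0004 q6 -0.41
20.9667
[320.62025305 261.21498451]
[320.82510742 196.62405317]
[321.05130572 125.3033478 ]
```

View pics/w8.png

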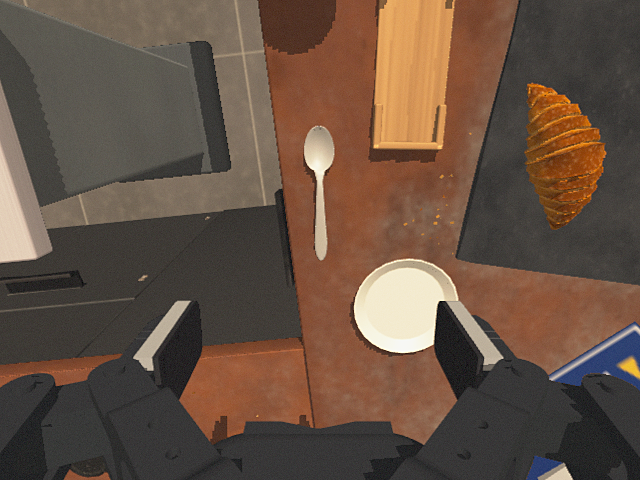

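The spoon runs from (319,125) to (321,260), matching the prediction. The rest's near end has corners at (371,150) and (442,150), so I'll check its yaw.

Run:
```python
from h import *
P=pose()
for a in (83.4,80,76):
    t=np.radians(a); ex=np.array([np.cos(t),np.sin(t),0]); ey=np.array([-ex[1],ex[0],0]); c=np.array([.5378,-.0057,.012])
    print(a,*[px("wrist",c+sx*.082*ex+sy*.032*ey,P).round(0) for sx,sy in((-1,1),(-1,-1),(0,1),(0,-1))])
for a in ((371,150),(442,150)): print(w("wrist",*a,.012,P))
im=cv2.imread("pics/w8.png"); top=cv2.imread("pics/top0.png")
a=cv2.resize(im[0:170,350:480],None,fx=3,fy=3,interpolation=2); b=cv2.resize(top[175:225,275:360],None,fx=4.8,fy=4.8,interpolation=2)
H=max(a.shape[0],b.shape[0]); o=np.zeros((H,a.shape[1]+b.shape[1],3),np.uint8); o[:a.shape[0],:a.shape[1]]=a;o[:b.shape[0],a.shape[1]:]=b
cv2.imwrite("pics/r1.png",o)
```

```text
83.4 [371. 151.] [441. 152.] [376.  54.] [450.  55.]
80 [366. 148.] [435. 153.] [376.  51.] [450.  57.]
76 [360. 145.] [429. 155.] [377.  48.] [450.  60.]
[ 0.49644556 -0.08273531  0.012     ]
[ 0.56123196 -0.08948012  0.012     ]
```

View pics/r1.png

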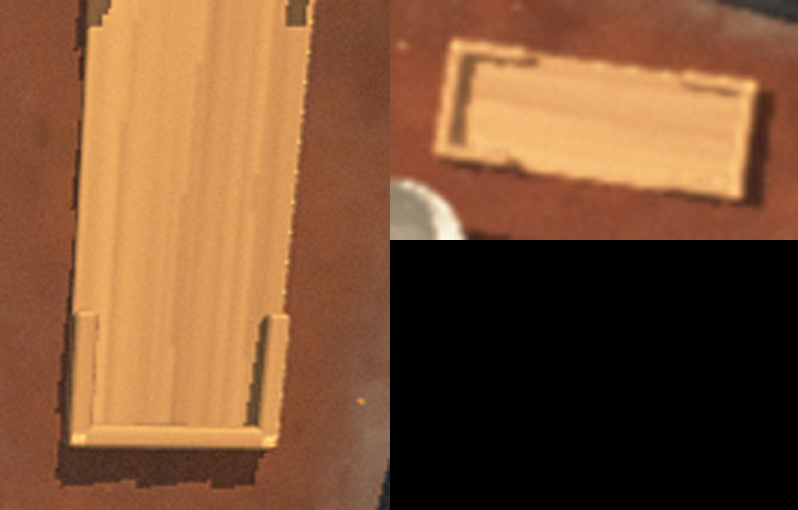

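The rest prediction at 83.4° matches. I'll descend to the spoon.

Emit:
{"fn": "arm_command", "kwargs": {"steps": [{"offset": [-0.002,0.005,0.03],"turn": [0,0,0],"hand": -1},{"offset": [0,0,0.06],"turn": [0,0,0],"hand": -1},{"offset": [0,0,0.06],"turn": [0,0,0],"hand": -1},{"offset": [0,0,0.06],"turn": [0,0,0],"hand": -1},{"offset": [0,0,0.04],"turn": [0,0,0],"hand": -1}]}}

```text
clock: 21.38
tool_pos: [0.4445, -0.1209, 0.0486]
ee_rot: [-2.332, -2.1, 0.002]
wrist_force: [-0.3, -0.0, 0.7]
opening: 1.002
gripper_force: 0.0
```

Emit:
{"fn": "arm_command", "kwargs": {"steps": [{"offset": [0,0,0.02],"turn": [0,0,0],"hand": 0.2},{"offset": [0,0,0],"turn": [0,0,0],"hand": 0.2},{"offset": [0,0,0],"turn": [0,0,0],"hand": 0.2},{"offset": [0,0,0],"turn": [0,0,0],"hand": 0.2},{"offset": [0,0,0],"turn": [0,0,0],"hand": 0.2}]}}

```text
clock: 21.8
tool_pos: [0.4474, -0.1233, 0.0414]
ee_rot: [2.334, 2.099, 0.002]
wrist_force: [-0.0, -0.3, -0.2]
opening: 0.399
gripper_force: 0.0
```

Run:
```python
from h import *
P,im=snap("wrist","w9"); go(.4462,-.122,.0035,np.radians(-6)); print(r.get_obs()["opening"])
```

```text
pos [ 0.4473 -0.1233  0.0413] tilt [ 0.003 -0.002 -1.   ] yaw -6.1 d_tool/0.6 [ 0.0021 -0.0022  0.063 ] turn_z/90deg -0.0008 q6 -0.41
0.39736195832837046
```

Emit:
{"fn": "arm_command", "kwargs": {"steps": [{"offset": [0.001,-0.001,0.02],"turn": [0,0,0],"hand": 0.2},{"offset": [0,0,0.02],"turn": [0,0,0],"hand": 0.2},{"offset": [0,0,0.008],"turn": [0,0,0],"hand": 0.2},{"offset": [0,0,0],"turn": [0,0,0],"hand": 0.2},{"offset": [0,0,0],"turn": [0,0,0],"hand": 0.2}]}}

```text
clock: 22.27
tool_pos: [0.4459, -0.1224, 0.0115]
ee_rot: [2.336, 2.1, 0.0]
wrist_force: [-1.0, 0.9, 0.8]
opening: 0.402
gripper_force: 0.0
```

Emit:
{"fn": "arm_command", "kwargs": {"steps": [{"offset": [0,0,0],"turn": [0,0,0],"hand": 0.2},{"offset": [0,0,0],"turn": [0,0,0],"hand": 0.2}]}}

```text
clock: 22.43
tool_pos: [0.4462, -0.1226, 0.0118]
ee_rot: [2.335, 2.099, 0.001]
wrist_force: [-0.7, -0.3, 0.9]
opening: 0.399
gripper_force: 0.0
```

Run:
```python
from h import *
go(.4462,-.122,.0035,np.radians(-6))
```

```text
pos [ 0.4462 -0.1226  0.0118] tilt [ 0.001 -0.001 -1.   ] yaw -6.1 d_tool/0.6 [ 0.001  -0.0001  0.0138] turn_z/90deg -0.0012 q6 -0.41
```

Emit:
{"fn": "arm_command", "kwargs": {"steps": [{"offset": [0.001,0,0.006],"turn": [0,0,0],"hand": 0.2},{"offset": [0,0,0.0065],"turn": [0,0,0],"hand": 0.2},{"offset": [0,0,0],"turn": [0,0,0],"hand": 0.2},{"offset": [0,0,0],"turn": [0,0,0],"hand": 0.2},{"offset": [0,0,0],"turn": [0,0,0],"hand": 0.2}]}}

```text
clock: 22.85
tool_pos: [0.4455, -0.1216, 0.0033]
ee_rot: [-2.336, -2.1, 0.0]
wrist_force: [-1.9, 1.4, 0.6]
opening: 0.402
gripper_force: 0.0
```

Emit:
{"fn": "arm_command", "kwargs": {"steps": [{"offset": [0,0,0],"turn": [0,0,0],"hand": 1},{"offset": [0,0,0],"turn": [0,0,0],"hand": 1},{"offset": [0,0,0],"turn": [0,0,0],"hand": 1},{"offset": [0,0,0],"turn": [0,0,0],"hand": 1},{"offset": [0,0,0],"turn": [0,0,0],"hand": 1}], "newtons": 25}}

```text
clock: 23.27
tool_pos: [0.4456, -0.1216, 0.0035]
ee_rot: [2.337, 2.1, 0.0]
wrist_force: [-0.0, 0.2, -0.0]
opening: 0.001
gripper_force: 0.0
```

Emit:
{"fn": "arm_command", "kwargs": {"steps": [{"offset": [0,0,0],"turn": [0,0,0],"hand": 1},{"offset": [0,0,0],"turn": [0,0,0],"hand": 1},{"offset": [0,0,0],"turn": [0,0,0],"hand": 1}]}}

```text
clock: 23.52
tool_pos: [0.4456, -0.1216, 0.0034]
ee_rot: [-2.337, -2.1, 0.0]
wrist_force: [0.4, -0.4, 0.3]
opening: -0.003
gripper_force: 0.0
```

Run:
```python
from h import *
go(.5378,-.0057,.06,np.radians(-6.6))
```

```text
pos [ 0.4456 -0.1216  0.0034] tilt [-0.  0. -1.] yaw -6.1 d_tool/0.6 [ 0.2085  0.1323 -0.0943] turn_z/90deg 0.0055 q6 -0.41
```

Opening is 0 with no grip force, so the spoon was not gripped. I'll look.

Run:
```python
from h import *
P,im=snap("wrist","w10"); c9=cv2.imread("pics/w9.png")[180:420,200:440]; c=im[180:420,200:440,::-1]
cv2.imwrite("pics/w10c.png",cv2.resize(np.hstack([c9,c]),None,fx=1.65,fy=1.65,interpolation=2))
```

```text
(no output)
```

View pics/w10c.png

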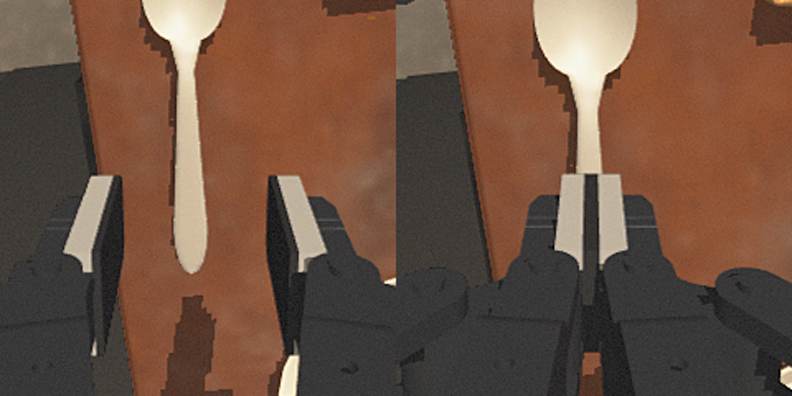

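Pads look shut over the handle, with the spoon still lying in place. I've now viewed 15 images, one over the limit, so I'll work numerically from here and check whether TCP height and tip position agree with the image.

Run:
```python
from h import *
P=pose(); im=cv2.imread("pics/w10.png")
d=np.array([.1045,.9945,0]); n=np.array([.9945,-.1045,0]); c=np.array([.4462,-.122,0])
print("TCP px",px("wrist",P[:3,3],P), "grasp pt px",px("wrist",P[:3,3]+[0,0,.019],P))
hsv=cv2.cvtColor(im,cv2.COLOR_BGR2HSV); m=((hsv[...,1]<70)&(hsv[...,2]>120)).astype(np.uint8)
for v in range(90,300,10):
    xs=np.where(m[v,250:390])[0]+250
    print(v,(xs.min(),xs.max(),len(xs)) if len(xs) else None,end="; ")
print()
for zz in (0,.01,.02):
    Q=P.copy(); Q[2,3]+=zz
    print(zz,"tip",px("wrist",c+.066*d+[0,0,.006],Q).round(0),"bowl w",[px("wrist",c+s*d+.014*n+[0,0,.008],Q)[0]-px("wrist",c+s*d-.014*n+[0,0,.008],Q)[0] for s in(.044,.048)],"handle pt",px("wrist",c+[0,0,.009],Q).round(0))
```

```text
TCP px [317.77584223 271.80198963] grasp pt px [317.78820516 287.99583172]
90 None; 100 None; 110 None; 120 None; 130 None; 140 (np.int64(300), np.int64(327), 25); 150 (np.int64(292), np.int64(335), 44); 160 (np.int64(287), np.int64(340), 54); 170 (np.int64(285), np.int64(343), 59); 180 (np.int64(284), np.int64(344), 61); 190 (np.int64(284), np.int64(345), 62); 200 (np.int64(285), np.int64(343), 59); 210 (np.int64(289), np.int64(340), 52); 220 (np.int64(296), np.int64(333), 38); 230 (np.int64(306), np.int64(325), 20); 240 (np.int64(308), np.int64(322), 15); 250 (np.int64(310), np.int64(321), 12); 260 (np.int64(310), np.int64(322), 13); 270 (np.int64(310), np.int64(323), 14); 280 (np.int64(309), np.int64(323), 15); 290 (np.int64(300), np.int64(335), 28); 
0 tip [319. 134.] bowl w [np.float64(62.53434761290214), np.float64(62.939017979087396)] handle pt [319. 277.]
0.01 tip [319. 133.] bowl w [np.float64(59.33667399616536), np.float64(59.70089657829442)] handle pt [319. 269.]
0.02 tip [319. 132.] bowl w [np.float64(56.45011561271451), np.float64(56.779664976757715)] handle pt [319. 262.]
```

Run:
```python
from h import *
P=np.eye(4)
for h in (0,.01,.02,.03,.04,.05): print(h,"shut front tip",px("wrist",[.011,0.003,-h],P).round(0),"open",px("wrist",[.011,.0425,-h],P).round(0))
```

```text
0 shut front tip [324. 251.] open [406. 251.]
0.01 shut front tip [324. 258.] open [411. 258.]
0.02 shut front tip [325. 266.] open [416. 266.]
0.03 shut front tip [325. 275.] open [421. 275.]
0.04 shut front tip [326. 285.] open [428. 285.]
0.05 shut front tip [326. 296.] open [435. 296.]
```

The image shows the fingertips about 40 mm behind the reported TCP. That also explains the shaker being gripped at its cap (32 mm opening). I'll calibrate it with a gentle touch on the worktop beside the spoon, fingers shut.

Emit:
{"fn": "arm_command", "kwargs": {"steps": [{"offset": [0,0.021,0],"turn": [0,0,0],"hand": 1},{"offset": [0,0.021,0],"turn": [0,0,0],"hand": 1},{"offset": [0,0,0.015],"turn": [0,0,0],"hand": 1},{"offset": [0,0,0.015],"turn": [0,0,0],"hand": 1},{"offset": [0,0,0.01],"turn": [0,0,0],"hand": 1}]}}

```text
clock: 23.98
tool_pos: [0.4691, -0.1236, -0.0224]
ee_rot: [-2.335, -2.098, 0.002]
wrist_force: [0.2, -0.4, -0.5]
opening: 0.001
gripper_force: 0.0
```

Emit:
{"fn": "arm_command", "kwargs": {"steps": [{"offset": [0,0,0],"turn": [0,0,0],"hand": 1},{"offset": [0,0,0],"turn": [0,0,0],"hand": 1},{"offset": [0,0,0],"turn": [0,0,0],"hand": 1}]}}

```text
clock: 24.23
tool_pos: [0.4702, -0.1242, -0.0208]
ee_rot: [-2.336, -2.099, 0.0]
wrist_force: [-0.1, -0.9, 0.8]
opening: 0.003
gripper_force: 0.0
```

No contact at reported z −0.021, which confirms the offset. I'll creep down.

Emit:
{"fn": "arm_command", "kwargs": {"steps": [{"offset": [0,0,0.004],"turn": [0,0,0],"hand": 1},{"offset": [0,0,0.004],"turn": [0,0,0],"hand": 1},{"offset": [0,0,0.004],"turn": [0,0,0],"hand": 1},{"offset": [0,0,0],"turn": [0,0,0],"hand": 1},{"offset": [0,0,0],"turn": [0,0,0],"hand": 1}]}}

```text
clock: 24.65
tool_pos: [0.4705, -0.1242, -0.028]
ee_rot: [-2.336, -2.1, 0.0]
wrist_force: [-0.6, 0.4, -0.5]
opening: 0.002
gripper_force: 0.0
```

Emit:
{"fn": "arm_command", "kwargs": {"steps": [{"offset": [0,0,0.003],"turn": [0,0,0],"hand": 1},{"offset": [0,0,0],"turn": [0,0,0],"hand": 1},{"offset": [0,0,0],"turn": [0,0,0],"hand": 1}]}}

```text
clock: 24.9
tool_pos: [0.4706, -0.1243, -0.0296]
ee_rot: [-2.337, -2.1, 0.0]
wrist_force: [0.0, 0.4, -0.7]
opening: -0.003
gripper_force: 0.0
```

Emit:
{"fn": "arm_command", "kwargs": {"steps": [{"offset": [0,0,0.003],"turn": [0,0,0],"hand": 1},{"offset": [0,0,0],"turn": [0,0,0],"hand": 1},{"offset": [0,0,0],"turn": [0,0,0],"hand": 1}]}}

```text
clock: 25.15
tool_pos: [0.4705, -0.1242, -0.0315]
ee_rot: [-2.336, -2.1, 0.0]
wrist_force: [-0.4, -0.0, -0.9]
opening: -0.004
gripper_force: 0.0
```

Emit:
{"fn": "arm_command", "kwargs": {"steps": [{"offset": [0,0,0.003],"turn": [0,0,0],"hand": 1},{"offset": [0,0,0],"turn": [0,0,0],"hand": 1},{"offset": [0,0,0],"turn": [0,0,0],"hand": 1}]}}

```text
clock: 25.4
tool_pos: [0.4705, -0.1242, -0.0333]
ee_rot: [-2.336, -2.1, 0.0]
wrist_force: [-0.2, -0.1, -0.5]
opening: -0.0
gripper_force: 0.0
```

Emit:
{"fn": "arm_command", "kwargs": {"steps": [{"offset": [0,0,0.003],"turn": [0,0,0],"hand": 1},{"offset": [0,0,0],"turn": [0,0,0],"hand": 1},{"offset": [0,0,0],"turn": [0,0,0],"hand": 1}]}}

```text
clock: 25.65
tool_pos: [0.4705, -0.1242, -0.0351]
ee_rot: [-2.336, -2.1, 0.0]
wrist_force: [0.5, -0.0, 0.9]
opening: 0.001
gripper_force: 0.0
```

Emit:
{"fn": "arm_command", "kwargs": {"steps": [{"offset": [0,0,0.002],"turn": [0,0,0],"hand": 1},{"offset": [0,0,0],"turn": [0,0,0],"hand": 1},{"offset": [0,0,0],"turn": [0,0,0],"hand": 1}]}}

```text
clock: 25.9
tool_pos: [0.4706, -0.1243, -0.0363]
ee_rot: [-2.337, -2.1, 0.0]
wrist_force: [0.2, -0.4, -0.4]
opening: -0.002
gripper_force: 0.0
```

Emit:
{"fn": "arm_command", "kwargs": {"steps": [{"offset": [0,0,0.002],"turn": [0,0,0],"hand": 1},{"offset": [0,0,0],"turn": [0,0,0],"hand": 1},{"offset": [0,0,0],"turn": [0,0,0],"hand": 1}]}}

```text
clock: 26.15
tool_pos: [0.4708, -0.1244, -0.0369]
ee_rot: [-2.337, -2.1, 0.0]
wrist_force: [-2.1, 0.7, 5.8]
opening: 0.001
gripper_force: 2.6
```

Emit:
{"fn": "arm_command", "kwargs": {"steps": [{"offset": [0,0,0.002],"turn": [0,0,0],"hand": 1},{"offset": [0,0,0],"turn": [0,0,0],"hand": 1},{"offset": [0,0,0],"turn": [0,0,0],"hand": 1}]}}

```text
clock: 26.4
tool_pos: [0.4709, -0.1244, -0.0369]
ee_rot: [-2.335, -2.1, 0.001]
wrist_force: [-7.3, 2.8, 18.2]
opening: 0.0
gripper_force: 8.8
```

Emit:
{"fn": "arm_command", "kwargs": {"steps": [{"offset": [0,0,0.002],"turn": [0,0,0],"hand": 1},{"offset": [0,0,0],"turn": [0,0,0],"hand": 1},{"offset": [0,0,0],"turn": [0,0,0],"hand": 1}]}}

```text
clock: 26.65
tool_pos: [0.4709, -0.1244, -0.037]
ee_rot: [-2.334, -2.099, 0.002]
wrist_force: [-12.0, 5.0, 30.0]
opening: 0.003
gripper_force: 15.0
```

Touch is at reported z = −0.037, so the tips sit 37 mm above the reported TCP. I'll rise and retry the spoon.

Emit:
{"fn": "arm_command", "kwargs": {"steps": [{"offset": [0,0,-0.02],"turn": [0,0,0],"hand": 1},{"offset": [0,0,-0.03],"turn": [0,0,0],"hand": 1},{"offset": [0,0,-0.02],"turn": [0,0,0],"hand": 0.2},{"offset": [0,-0.021,0],"turn": [0,0,0],"hand": 0.2},{"offset": [0,-0.02,0],"turn": [0,0,0],"hand": 0.2}]}}

```text
clock: 27.07
tool_pos: [0.4471, -0.1223, 0.0034]
ee_rot: [2.334, 2.099, 0.001]
wrist_force: [-0.5, -0.2, -0.3]
opening: 0.394
gripper_force: 0.0
```

Emit:
{"fn": "arm_command", "kwargs": {"steps": [{"offset": [0,0,0],"turn": [0,0,0],"hand": 0.2},{"offset": [0,0,0],"turn": [0,0,0],"hand": 0.2},{"offset": [0,0,0],"turn": [0,0,0],"hand": 0.2}]}}

```text
clock: 27.32
tool_pos: [0.4467, -0.1219, 0.0023]
ee_rot: [2.336, 2.099, 0.0]
wrist_force: [-0.6, -0.3, -0.5]
opening: 0.395
gripper_force: 0.0
```

Run:
```python
from h import *
P,im=snap("wrist","w11"); go(.4462,-.122,-.0329,np.radians(-6))
hsv=cv2.cvtColor(im,cv2.COLOR_RGB2HSV); m=((hsv[...,1]<70)&(hsv[...,2]>120))
for v in range(110,320,12):
    xs=np.where(m[v,270:370])[0]+270
    print(v,(xs.min(),xs.max(),len(xs)) if len(xs) else None,end="; ")
d=np.array([.1045,.9945,0]);c=np.array([.4462,-.122,.008]); print([px("wrist",c+s*d,P).round(0) for s in(-.066,-.03,0,.05,.066)])
```

```text
pos [ 0.4468 -0.1219  0.0023] tilt [ 0. -0. -1.] yaw -6.1 d_tool/0.6 [-0.0003 -0.0009  0.0586] turn_z/90deg -0.0012 q6 -0.41
110 None; 122 None; 134 None; 146 (np.int64(291), np.int64(330), 40); 158 (np.int64(285), np.int64(337), 53); 170 (np.int64(282), np.int64(340), 59); 182 (np.int64(281), np.int64(342), 62); 194 (np.int64(281), np.int64(342), 62); 206 (np.int64(284), np.int64(340), 57); 218 (np.int64(291), np.int64(333), 43); 230 (np.int64(303), np.int64(322), 20); 242 (np.int64(306), np.int64(320), 15); 254 (np.int64(308), np.int64(319), 12); 266 (np.int64(307), np.int64(320), 14); 278 (np.int64(307), np.int64(321), 15); 290 (np.int64(307), np.int64(369), 17); 302 (np.int64(307), np.int64(323), 17); 314 (np.int64(306), np.int64(324), 19); [array([317., 393.]), array([317., 332.]), array([317., 277.]), array([317., 171.]), array([316., 134.])]
```

Emit:
{"fn": "arm_command", "kwargs": {"steps": [{"offset": [0,-0.003,0.02],"turn": [0,0,0],"hand": 0.2},{"offset": [0,0,0.02],"turn": [0,0,0],"hand": 0.2},{"offset": [0,0,0.01],"turn": [0,0,0],"hand": 0.2},{"offset": [0,0,0],"turn": [0,0,0],"hand": 0.2},{"offset": [0,0,0],"turn": [0,0,0],"hand": 0.2}]}}

```text
clock: 27.78
tool_pos: [0.4445, -0.1215, -0.0279]
ee_rot: [-2.336, -2.1, 0.0]
wrist_force: [-0.6, 0.1, -0.4]
opening: 0.397
gripper_force: 0.0
```

Emit:
{"fn": "arm_command", "kwargs": {"steps": [{"offset": [0,0,0],"turn": [0,0,0],"hand": 0.2},{"offset": [0,0,0],"turn": [0,0,0],"hand": 0.2}]}}

```text
clock: 27.95
tool_pos: [0.445, -0.1218, -0.0272]
ee_rot: [2.336, 2.099, 0.001]
wrist_force: [0.2, 0.5, 0.2]
opening: 0.398
gripper_force: 0.0
```

Another 5.7 mm down is needed.

Emit:
{"fn": "arm_command", "kwargs": {"steps": [{"offset": [0,0,0.005],"turn": [0,0,0],"hand": 0.2},{"offset": [0,0,0.004],"turn": [0,0,0],"hand": 0.2},{"offset": [0,0,0],"turn": [0,0,0],"hand": 0.2},{"offset": [0,0,0],"turn": [0,0,0],"hand": 0.2}]}}

```text
clock: 28.28
tool_pos: [0.4442, -0.1214, -0.0333]
ee_rot: [-2.336, -2.1, 0.0]
wrist_force: [-0.5, -0.0, 0.4]
opening: 0.399
gripper_force: 0.0
```

Emit:
{"fn": "arm_command", "kwargs": {"steps": [{"offset": [0,0,0],"turn": [0,0,0],"hand": 1},{"offset": [0,0,0],"turn": [0,0,0],"hand": 1},{"offset": [0,0,0],"turn": [0,0,0],"hand": 1},{"offset": [0,0,0],"turn": [0,0,0],"hand": 1},{"offset": [0,0,0],"turn": [0,0,0],"hand": 1}], "newtons": 25}}

```text
clock: 28.7
tool_pos: [0.4444, -0.1215, -0.0331]
ee_rot: [2.337, 2.1, 0.0]
wrist_force: [-0.1, -0.1, 2.4]
opening: 0.09
gripper_force: 27.1
```

Run:
```python
from h import *
go(.5378,-.0057,.02,np.radians(-6.6))
```

```text
pos [ 0.4444 -0.1215 -0.0331] tilt [ 0. -0. -1.] yaw -6.1 d_tool/0.6 [ 0.2084  0.1343 -0.0885] turn_z/90deg 0.0055 q6 -0.41
```

Spoon gripped at 7.6 mm opening. I'll lift and carry it to the rest.

Emit:
{"fn": "arm_command", "kwargs": {"steps": [{"offset": [0,0,-0.02],"turn": [0,0,0.005],"hand": 1},{"offset": [0,0,-0.035],"turn": [0,0,0],"hand": 1},{"offset": [0.015,0.01,-0.035],"turn": [0,0,0],"hand": 1},{"offset": [0.03,0.02,0],"turn": [0,0,0],"hand": 1},{"offset": [0.045,0.029,0],"turn": [0,0,0],"hand": 1}]}}

```text
clock: 29.12
tool_pos: [0.4869, -0.0728, 0.0224]
ee_rot: [2.346, 2.085, 0.002]
wrist_force: [-0.3, -0.5, 0.1]
opening: 0.092
gripper_force: 26.9
```

Emit:
{"fn": "arm_command", "kwargs": {"steps": [{"offset": [0.045,0.029,0],"turn": [0,0,0],"hand": 1},{"offset": [0.0434,0.026,0],"turn": [0,0,0],"hand": 1},{"offset": [0.03,0.02,0],"turn": [0,0,0],"hand": 1},{"offset": [0,0,0],"turn": [0,0,0],"hand": 1},{"offset": [0,0,0],"turn": [0,0,0],"hand": 1}]}}

```text
clock: 29.53
tool_pos: [0.5387, -0.0057, 0.0206]
ee_rot: [-2.343, -2.093, 0.0]
wrist_force: [-0.7, 0.1, -1.9]
opening: 0.095
gripper_force: 26.9
```

Emit:
{"fn": "arm_command", "kwargs": {"steps": [{"offset": [0,0,0],"turn": [0,0,0],"hand": 1},{"offset": [0,0,0],"turn": [0,0,0],"hand": 1}]}}

```text
clock: 29.7
tool_pos: [0.5378, -0.0071, 0.0205]
ee_rot: [-2.345, -2.089, 0.001]
wrist_force: [0.7, 0.0, -0.8]
opening: 0.093
gripper_force: 26.9
```

Run:
```python
from h import *
go(.5378,-.0057,-.029,np.radians(-6.6)); print(r.get_obs()["opening"])
P,im=snap("wrist","w12")
hsv=cv2.cvtColor(im,cv2.COLOR_RGB2HSV); m=((hsv[...,1]<70)&(hsv[...,2]>120))
for v in range(90,280,12):
    xs=np.where(m[v,250:390])[0]+250
    print(v,(xs.min(),xs.max(),len(xs)) if len(xs) else None,end="; ")
```

```text
pos [ 0.5378 -0.0071  0.0205] tilt [-0.001  0.    -1.   ] yaw -6.6 d_tool/0.6 [ 0.0023 -0.0002  0.0826] turn_z/90deg -0.0002 q6 -0.11
0.09292333594102502
90 None; 102 None; 114 None; 126 None; 138 None; 150 (np.int64(296), np.int64(338), 42); 162 (np.int64(288), np.int64(346), 59); 174 (np.int64(284), np.int64(351), 68); 186 (np.int64(281), np.int64(354), 74); 198 (np.int64(279), np.int64(355), 77); 210 (np.int64(280), np.int64(355), 76); 222 (np.int64(282), np.int64(353), 72); 234 (np.int64(286), np.int64(348), 63); 246 (np.int64(295), np.int64(339), 45); 258 (np.int64(306), np.int64(329), 24); 270 (np.int64(309), np.int64(326), 18);
```

The bowl is centred and level relative to the grip (77 px, as expected). I'll lower it.

Emit:
{"fn": "arm_command", "kwargs": {"steps": [{"offset": [0.002,0,0.02],"turn": [0,0,0],"hand": 1},{"offset": [0,0,0.03],"turn": [0,0,0],"hand": 1},{"offset": [0,0,0.018],"turn": [0,0,0],"hand": 1},{"offset": [0,0,0.005],"turn": [0,0,0],"hand": 1},{"offset": [0,0,0],"turn": [0,0,0],"hand": 1}]}}

```text
clock: 30.17
tool_pos: [0.5372, -0.0052, -0.0246]
ee_rot: [-2.343, -2.088, 0.003]
wrist_force: [-0.6, 0.7, -0.2]
opening: 0.09
gripper_force: 26.9
```

Emit:
{"fn": "arm_command", "kwargs": {"steps": [{"offset": [0,0,0],"turn": [0,0,0],"hand": 1},{"offset": [0,0,0],"turn": [0,0,0],"hand": 1},{"offset": [0,0,0],"turn": [0,0,0],"hand": 1}]}}

```text
clock: 30.42
tool_pos: [0.5395, -0.0054, -0.0222]
ee_rot: [2.344, 2.09, 0.002]
wrist_force: [-0.1, 0.2, 0.3]
opening: 0.092
gripper_force: 26.9
```

Run:
```python
from h import *
go(.5378,-.0057,-.029,np.radians(-6.6))
```

```text
pos [ 0.5395 -0.0054 -0.0222] tilt [ 0.002 -0.    -1.   ] yaw -6.6 d_tool/0.6 [-0.0007 -0.0027  0.0114] turn_z/90deg 0.0005 q6 -0.11
```

Emit:
{"fn": "arm_command", "kwargs": {"steps": [{"offset": [0,-0.002,0.004],"turn": [0,0,0],"hand": 1},{"offset": [0,0,0.004],"turn": [0,0,0],"hand": 1},{"offset": [0,0,0.002],"turn": [0,0,0],"hand": 1},{"offset": [0,0,0],"turn": [0,0,0],"hand": 1},{"offset": [0,0,0],"turn": [0,0,0],"hand": 1}]}}

```text
clock: 30.83
tool_pos: [0.5375, -0.0051, -0.029]
ee_rot: [-2.345, -2.091, -0.0]
wrist_force: [-1.4, 0.3, 1.5]
opening: 0.089
gripper_force: 27.0
```

Emit:
{"fn": "arm_command", "kwargs": {"steps": [{"offset": [0,0,0.001],"turn": [0,0,0],"hand": 1},{"offset": [0,0,0],"turn": [0,0,0],"hand": 1},{"offset": [0,0,0],"turn": [0,0,0],"hand": 1}]}}

```text
clock: 31.08
tool_pos: [0.5375, -0.0051, -0.0291]
ee_rot: [-2.345, -2.091, 0.0]
wrist_force: [-2.3, 0.4, 5.0]
opening: 0.091
gripper_force: 27.5
```

The spoon is on the floor (5 N). I'll release, rise and turn for the cup.

Emit:
{"fn": "arm_command", "kwargs": {"steps": [{"offset": [0,0,0],"turn": [0,0,0],"hand": 0.2},{"offset": [0,0,0],"turn": [0,0,0],"hand": 0.2},{"offset": [0,0,0],"turn": [0,0,0],"hand": 0.2},{"offset": [0,0,-0.03],"turn": [0,0,0],"hand": 0.2},{"offset": [0,0,-0.05],"turn": [0,0,0],"hand": 0.2}]}}

```text
clock: 31.5
tool_pos: [0.5341, -0.0045, 0.0155]
ee_rot: [-2.34, -2.086, 0.007]
wrist_force: [-0.0, -0.4, 1.5]
opening: 0.398
gripper_force: 0.0
```

Emit:
{"fn": "arm_command", "kwargs": {"steps": [{"offset": [0,0,-0.06],"turn": [0,0,0],"hand": -1},{"offset": [0,0,-0.06],"turn": [0,0,0.073],"hand": -1},{"offset": [0,0,-0.05],"turn": [0,0,0.073],"hand": -1},{"offset": [0,0,-0.03],"turn": [0,0,0.073],"hand": -1},{"offset": [0,0,0],"turn": [0,0,0.073],"hand": -1}]}}

```text
clock: 31.92
tool_pos: [0.5408, -0.0058, 0.1439]
ee_rot: [2.757, 1.492, 0.012]
wrist_force: [0.7, -0.9, 0.5]
opening: 1.002
gripper_force: 0.0
```

Run:
```python
from h import *
go(.4573,.0993,.10,np.radians(-33))
```

```text
pos [ 0.5408 -0.0058  0.1439] tilt [ 0.01  -0.002 -1.   ] yaw -33.2 d_tool/0.6 [ 0.0702 -0.213   0.0715] turn_z/90deg -0.0018 q6 0.36
```

Emit:
{"fn": "arm_command", "kwargs": {"steps": [{"offset": [0.015,-0.045,0.01],"turn": [0,0,0],"hand": -1},{"offset": [0.02,-0.055,0.02],"turn": [0,0,0],"hand": -1},{"offset": [0.02,-0.055,0.02],"turn": [0,0,0],"hand": -1},{"offset": [0.015,-0.045,0.02],"turn": [0,0,0],"hand": -1},{"offset": [0,-0.013,0],"turn": [0,0,0],"hand": -1}]}}

```text
clock: 32.33
tool_pos: [0.4482, 0.1019, 0.0932]
ee_rot: [-2.753, -1.505, 0.008]
wrist_force: [-0.3, -0.3, -0.7]
opening: 0.999
gripper_force: 0.0
```

Emit:
{"fn": "arm_command", "kwargs": {"steps": [{"offset": [0,0,0],"turn": [0,0,0],"hand": -1},{"offset": [0,0,0],"turn": [0,0,0],"hand": -1},{"offset": [0,0,0],"turn": [0,0,0],"hand": -1},{"offset": [0,0,0],"turn": [0,0,0],"hand": -1}]}}

```text
clock: 32.67
tool_pos: [0.4545, 0.0986, 0.0974]
ee_rot: [2.759, 1.5, 0.003]
wrist_force: [0.0, 0.5, -1.4]
opening: 1.004
gripper_force: 0.0
```

Run:
```python
from h import *
P,im=snap("wrist","w13"); go(.4573,.0993,-.036,np.radians(-33))
print("pred",px("wrist",[.4573,.0993,.054],P))
hsv=cv2.cvtColor(im,cv2.COLOR_RGB2HSV); m=((hsv[...,1]<60)&(hsv[...,2]>90)).astype(np.uint8); m[290:]=0
m=cv2.morphologyEx(m,cv2.MORPH_OPEN,np.ones((3,3)))
n,l,s,c=cv2.connectedComponentsWithStats(m)
for i in range(1,n):
    if s[i,4]>400: print(s[i],c[i].round(1))
for v in range(60,290,10):
    xs=np.where(m[v])[0]; xs=xs[(xs>200)&(xs<440)]
    print(v,(xs.min(),xs.max(),len(xs)) if len(xs) else None,end="; ")
```

```text
pos [0.4542 0.0986 0.0972] tilt [ 0.002 -0.    -1.   ] yaw -32.9 d_tool/0.6 [0.0036 0.0034 0.222 ] turn_z/90deg 0.0009 q6 0.54
pred [321.6868809  240.62448442]
[  97  209  112   81 1497] [147.5 255.8]
[461 233  30  35 579] [476.9 247.6]
[ 295  239   78   51 2931] [332.1 266.4]
60 None; 70 None; 80 None; 90 None; 100 None; 110 None; 120 None; 130 None; 140 (np.int64(320), np.int64(326), 7); 150 (np.int64(320), np.int64(326), 7); 160 (np.int64(320), np.int64(325), 6); 170 (np.int64(321), np.int64(324), 4); 180 (np.int64(320), np.int64(323), 4); 190 None; 200 None; 210 (np.int64(203), np.int64(208), 6); 220 None; 230 None; 240 (np.int64(349), np.int64(358), 10); 250 (np.int64(307), np.int64(363), 57); 260 (np.int64(295), np.int64(358), 64); 270 (np.int64(304), np.int64(367), 64); 280 (np.int64(300), np.int64(365), 66);
```

Run:
```python
from h import *
P=pose(); im=cv2.imread("pics/w13.png"); hsv=cv2.cvtColor(im,cv2.COLOR_BGR2HSV)
for v in (170,200,240,270): print(v,[(u,*hsv[v,u].tolist()) for u in range(230,420,10)])
m=((hsv[...,1]<120)&(hsv[...,2]>70)).astype(np.uint8)
m=cv2.morphologyEx(m,cv2.MORPH_OPEN,np.ones((3,3)))
for v in range(130,345,10):
    xs=np.where(m[v,205:435])[0]+205
    print(v,(int(xs.min()),int(xs.max()),len(xs)) if len(xs) else None,end="; ")
c=np.array([.4573,.0993,.054]); rim=np.array([px("wrist",c+.037*np.array([np.cos(a),np.sin(a),0]),P) for a in np.linspace(0,6.28,60)])
print("\npred rim bbox",rim.min(0),rim.max(0))
```

```text
170 [(230, 9, 153, 130), (240, 11, 154, 131), (250, 9, 155, 123), (260, 10, 163, 127), (270, 9, 153, 127), (280, 10, 150, 124), (290, 9, 145, 130), (300, 9, 155, 130), (310, 9, 119, 75), (320, 21, 60, 229), (330, 8, 148, 67), (340, 9, 157, 135), (350, 11, 157, 130), (360, 9, 157, 122), (370, 11, 156, 124), (380, 10, 160, 124), (390, 11, 167, 127), (400, 10, 155, 125), (410, 10, 162, 123)]
200 [(230, 9, 152, 104), (240, 10, 171, 134), (250, 10, 154, 137), (260, 10, 167, 131), (270, 10, 167, 130), (280, 16, 62, 107), (290, 19, 50, 123), (300, 16, 58, 141), (310, 17, 58, 133), (320, 13, 54, 137), (330, 18, 63, 137), (340, 15, 61, 138), (350, 18, 62, 123), (360, 16, 64, 115), (370, 16, 73, 221), (380, 10, 160, 123), (390, 11, 170, 123), (400, 9, 153, 123), (410, 15, 140, 113)]
240 [(230, 15, 36, 86), (240, 20, 29, 53), (250, 30, 23, 55), (260, 21, 59, 241), (270, 18, 53, 120), (280, 17, 58, 127), (290, 18, 64, 127), (300, 16, 61, 139), (310, 16, 57, 144), (320, 20, 68, 139), (330, 15, 65, 153), (340, 16, 62, 132), (350, 21, 45, 253), (360, 20, 57, 224), (370, 18, 63, 186), (380, 18, 64, 
[... 257 characters left out ...]
39, 243), (330, 22, 38, 243), (340, 20, 50, 236), (350, 21, 52, 237), (360, 21, 56, 232), (370, 19, 60, 225), (380, 8, 141, 74), (390, 7, 150, 121), (400, 10, 162, 129), (410, 8, 143, 128)]
130 None; 140 (318, 328, 11); 150 (318, 329, 12); 160 (318, 329, 12); 170 (205, 329, 16); 180 (205, 336, 32); 190 (286, 359, 74); 200 (205, 371, 102); 210 (205, 377, 123); 220 (205, 382, 140); 230 (205, 384, 152); 240 (205, 385, 161); 250 (205, 384, 166); 260 (205, 381, 168); 270 (205, 376, 166); 280 (205, 367, 150); 290 (205, 353, 135); 300 (205, 301, 92); 310 (205, 297, 92); 320 (205, 282, 77); 330 (205, 289, 63); 340 (205, 248, 43); 
pred rim bbox [259.66759058 178.32718143] [384.61264066 297.53113118]
```

The measured rim (columns 259–385) matches the predicted 260–385, so the cup is well localized. I'll centre first, then descend slowly.

Emit:
{"fn": "arm_command", "kwargs": {"steps": [{"offset": [0.0036,0.0034,0.02],"turn": [0,0,0],"hand": -1},{"offset": [0,0,0.03],"turn": [0,0,0],"hand": -1},{"offset": [0,0,0.03],"turn": [0,0,0],"hand": -1},{"offset": [0,0,0.02],"turn": [0,0,0],"hand": -1},{"offset": [0,0,0.01],"turn": [0,0,0],"hand": -1}]}}

```text
clock: 33.13
tool_pos: [0.4552, 0.0996, 0.0289]
ee_rot: [-2.759, -1.501, 0.003]
wrist_force: [-0.3, 0.1, 0.7]
opening: 1.001
gripper_force: 0.0
```

Emit:
{"fn": "arm_command", "kwargs": {"steps": [{"offset": [0,0,0],"turn": [0,0,0],"hand": -1},{"offset": [0,0,0],"turn": [0,0,0],"hand": -1},{"offset": [0,0,0],"turn": [0,0,0],"hand": -1},{"offset": [0,0,0],"turn": [0,0,0],"hand": -1}]}}

```text
clock: 33.47
tool_pos: [0.4568, 0.1001, 0.0315]
ee_rot: [2.758, 1.502, 0.003]
wrist_force: [-0.7, -0.2, -0.6]
opening: 0.999
gripper_force: 0.0
```

Run:
```python
from h import *
go(.4573,.0993,-.036,np.radians(-33))
```

```text
pos [0.4568 0.1001 0.0315] tilt [ 0.002 -0.    -1.   ] yaw -32.8 d_tool/0.6 [-0.0008  0.0012  0.1125] turn_z/90deg 0.0017 q6 0.55
```

Emit:
{"fn": "arm_command", "kwargs": {"steps": [{"offset": [-0.0008,0.001,0.01],"turn": [0,0,0],"hand": -1},{"offset": [0,0,0.014],"turn": [0,0,0],"hand": -1},{"offset": [0,0,0.014],"turn": [0,0,0],"hand": -1},{"offset": [0,0,0.014],"turn": [0,0,0],"hand": -1},{"offset": [0,0,0.014],"turn": [0,0,0],"hand": -1}]}}

```text
clock: 33.88
tool_pos: [0.4555, 0.0995, -0.0105]
ee_rot: [-2.758, -1.503, 0.001]
wrist_force: [-0.8, 0.0, -0.5]
opening: 1.0
gripper_force: 0.0
```

Emit:
{"fn": "arm_command", "kwargs": {"steps": [{"offset": [0,0,0.014],"turn": [0,0,0],"hand": -1},{"offset": [0,0,0.014],"turn": [0,0,0],"hand": -1},{"offset": [0,0,0.008],"turn": [0,0,0],"hand": -1},{"offset": [0,0,0],"turn": [0,0,0],"hand": -1},{"offset": [0,0,0],"turn": [0,0,0],"hand": -1}]}}

```text
clock: 34.3
tool_pos: [0.4558, 0.0995, -0.0311]
ee_rot: [-2.758, -1.503, 0.001]
wrist_force: [0.7, -0.2, -0.3]
opening: 1.002
gripper_force: 0.0
```

Run:
```python
from h import *
go(.4573,.0993,-.036,np.radians(-33)); print(r.get_obs()["wrist_force"])
```

```text
pos [ 0.4558  0.0995 -0.0311] tilt [-0.001  0.    -1.   ] yaw -32.8 d_tool/0.6 [0.0011 0.0022 0.0082] turn_z/90deg 0.0018 q6 0.54
[ 0.69618606 -0.24603414 -0.30658128]
```

Emit:
{"fn": "arm_command", "kwargs": {"steps": [{"offset": [0.001,0.002,0.004],"turn": [0,0,0],"hand": -1},{"offset": [0,0,0.004],"turn": [0,0,0],"hand": -1},{"offset": [0,0,0],"turn": [0,0,0],"hand": -1},{"offset": [0,0,0],"turn": [0,0,0],"hand": -1}]}}

```text
clock: 34.63
tool_pos: [0.4574, 0.0993, -0.0355]
ee_rot: [2.759, 1.503, 0.0]
wrist_force: [-0.7, -1.0, -0.3]
opening: 1.001
gripper_force: 0.0
```

Emit:
{"fn": "arm_command", "kwargs": {"steps": [{"offset": [0,0,0],"turn": [0,0,0],"hand": 1},{"offset": [0,0,0],"turn": [0,0,0],"hand": 1},{"offset": [0,0,0],"turn": [0,0,0],"hand": 1},{"offset": [0,0,0],"turn": [0,0,0],"hand": 1},{"offset": [0,0,0],"turn": [0,0,0],"hand": 1}], "newtons": 30}}

```text
clock: 35.05
tool_pos: [0.4577, 0.0993, -0.035]
ee_rot: [2.759, 1.503, 0.0]
wrist_force: [-1.7, -0.7, 6.1]
opening: 0.821
gripper_force: 32.0
```

Run:
```python
from h import *
go(.4573,.0993,-.036,np.radians(-33))
p=pose()[:3,3]; go(.5200+p[0]-.4573,-.2465+p[1]-.0993,.05)
```

```text
pos [ 0.4577  0.0993 -0.035 ] tilt [ 0. -0. -1.] yaw -32.8 d_tool/0.6 [-0.0003 -0.0005  0.0017] turn_z/90deg 0.0019 q6 0.54
pos [ 0.4577  0.0993 -0.035 ] tilt [ 0. -0. -1.] yaw -32.8 d_tool/0.6 [-0.4276  0.4003 -0.1416] turn_z/90deg 0.0 q6 0.54
```

Cup gripped at 69.8 mm. I'll lift and carry it to the saucer.

Emit:
{"fn": "arm_command", "kwargs": {"steps": [{"offset": [0,0,-0.02],"turn": [0,0,0],"hand": 1},{"offset": [0,0,-0.04],"turn": [0,0,0],"hand": 1},{"offset": [0,0,-0.05],"turn": [0,0,0],"hand": 1},{"offset": [-0.015,0.014,-0.032],"turn": [0,0,0],"hand": 1},{"offset": [-0.03,0.028,0],"turn": [0,0,0],"hand": 1}]}}

```text
clock: 35.47
tool_pos: [0.4667, 0.0637, 0.0537]
ee_rot: [2.753, 1.506, 0.011]
wrist_force: [0.5, -1.2, -1.7]
opening: 0.82
gripper_force: 34.7
```

Emit:
{"fn": "arm_command", "kwargs": {"steps": [{"offset": [-0.0422,0.0395,0],"turn": [0,0,0],"hand": 1},{"offset": [-0.0422,0.0395,0],"turn": [0,0,0],"hand": 1},{"offset": [-0.0422,0.0395,0],"turn": [0,0,0],"hand": 1},{"offset": [-0.0422,0.0395,0],"turn": [0,0,0],"hand": 1},{"offset": [-0.0422,0.0395,0],"turn": [0,0,0],"hand": 1}]}}

```text
clock: 35.88
tool_pos: [0.4944, -0.1091, 0.0492]
ee_rot: [-2.758, -1.503, 0.0]
wrist_force: [0.3, 0.2, -1.5]
opening: 0.815
gripper_force: 34.7
```

Emit:
{"fn": "arm_command", "kwargs": {"steps": [{"offset": [-0.0422,0.0395,0],"turn": [0,0,0],"hand": 1},{"offset": [-0.0422,0.0395,0],"turn": [0,0,0],"hand": 1},{"offset": [-0.0422,0.0395,0],"turn": [0,0,0],"hand": 1},{"offset": [-0.03,0.028,0],"turn": [0,0,0],"hand": 1},{"offset": [-0.015,0.014,0],"turn": [0,0,0],"hand": 1}]}}

```text
clock: 36.3
tool_pos: [0.52, -0.2495, 0.0495]
ee_rot: [2.76, 1.499, 0.0]
wrist_force: [0.3, 0.1, -2.1]
opening: 0.82
gripper_force: 34.7
```

Emit:
{"fn": "arm_command", "kwargs": {"steps": [{"offset": [0,0,0],"turn": [0,0,0],"hand": 1},{"offset": [0,0,0],"turn": [0,0,0],"hand": 1},{"offset": [0,0,0],"turn": [0,0,0],"hand": 1},{"offset": [0,0,0],"turn": [0,0,0],"hand": 1}]}}

```text
clock: 36.63
tool_pos: [0.5194, -0.2447, 0.0492]
ee_rot: [-2.757, -1.504, 0.001]
wrist_force: [-0.5, -0.4, -2.0]
opening: 0.818
gripper_force: 34.7
```

Run:
```python
from h import *
# saucer centre from w8 (TCP pose at that time), via ellipse of the white region, and from top view
P=np.eye(4); a=np.radians(-6.0); y=np.array([np.cos(a),np.sin(a),0]); z=np.array([0,0,-1]); P[:3,:3]=np.stack([np.cross(y,z),y,z],1); P[:3,3]=[.4434,-.1203,.2017]
def sau(f,roi,n,P=None):
    im=cv2.imread(f); hsv=cv2.cvtColor(im,cv2.COLOR_BGR2HSV); m=((hsv[...,1]<90)&(hsv[...,2]>140)).astype(np.uint8); k=np.zeros_like(m); x0,y0,x1,y1=roi; k[y0:y1,x0:x1]=1; m*=k
    c=max(cv2.findContours(m,0,1)[0],key=cv2.contourArea); e=cv2.fitEllipse(cv2.convexHull(c)); print(f,e, w(n,*e[0],.010,P))
sau("pics/w8.png",(340,245,436,360),"wrist",P); sau("pics/top0.png",(380,180,445,240),"top")
go(.5203,-.2465,-.031)
```

```text
pics/w8.png ((402.8983154296875, 305.1698913574219), (92.51476287841797, 100.46973419189453), 53.65536117553711) [ 0.51868751 -0.24406338  0.01      ]
pics/top0.png ((412.46624755859375, 208.533935546875), (41.74225997924805, 43.59770584106445), 111.30435180664062) [ 0.51893235 -0.24573165  0.01      ]
pos [ 0.5194 -0.2447  0.0492] tilt [-0.001  0.001 -1.   ] yaw -32.8 d_tool/0.6 [-0.0017  0.003   0.1336] turn_z/90deg 0.0 q6 -0.07
```

The saucer estimate is consistent at about (0.520, −0.246). I'll lower the cup.

Emit:
{"fn": "arm_command", "kwargs": {"steps": [{"offset": [-0.0015,0.002,0.02],"turn": [0,0,0],"hand": 1},{"offset": [0,0,0.03],"turn": [0,0,0],"hand": 1},{"offset": [0,0,0.03],"turn": [0,0,0],"hand": 1},{"offset": [0,0,0.02],"turn": [0,0,0],"hand": 1},{"offset": [0,0,0.01],"turn": [0,0,0],"hand": 1}]}}

```text
clock: 37.05
tool_pos: [0.5189, -0.2461, -0.0191]
ee_rot: [-2.755, -1.502, 0.003]
wrist_force: [-0.5, 0.3, -1.2]
opening: 0.82
gripper_force: 34.7
```

Emit:
{"fn": "arm_command", "kwargs": {"steps": [{"offset": [0,0,0],"turn": [0,0,0],"hand": 1},{"offset": [0,0,0],"turn": [0,0,0],"hand": 1},{"offset": [0,0,0],"turn": [0,0,0],"hand": 1},{"offset": [0,0,0],"turn": [0,0,0],"hand": 1}]}}

```text
clock: 37.38
tool_pos: [0.5213, -0.2484, -0.0152]
ee_rot: [2.757, 1.502, 0.001]
wrist_force: [-0.7, 0.5, -1.1]
opening: 0.821
gripper_force: 34.7
```

Run:
```python
from h import *
go(.5203,-.2462,-.031)
```

```text
pos [ 0.5213 -0.2484 -0.0152] tilt [ 0.002 -0.001 -1.   ] yaw -32.8 d_tool/0.6 [ 0.0023 -0.0034  0.0263] turn_z/90deg 0.0 q6 -0.07
```

Emit:
{"fn": "arm_command", "kwargs": {"steps": [{"offset": [0.0015,-0.0025,0.01],"turn": [0,0,0],"hand": 1},{"offset": [0,0,0.009],"turn": [0,0,0],"hand": 1},{"offset": [0,0,0.003],"turn": [0,0,0],"hand": 1},{"offset": [0,0,0],"turn": [0,0,0],"hand": 1},{"offset": [0,0,0],"turn": [0,0,0],"hand": 1}]}}

```text
clock: 37.8
tool_pos: [0.5194, -0.2461, -0.0299]
ee_rot: [-2.758, -1.503, 0.0]
wrist_force: [-0.6, -0.3, -2.6]
opening: 0.82
gripper_force: 34.7
```

Emit:
{"fn": "arm_command", "kwargs": {"steps": [{"offset": [0,0,0.002],"turn": [0,0,0],"hand": 1},{"offset": [0,0,0],"turn": [0,0,0],"hand": 1},{"offset": [0,0,0],"turn": [0,0,0],"hand": 1}]}}

```text
clock: 38.05
tool_pos: [0.5197, -0.2463, -0.0307]
ee_rot: [2.759, 1.503, 0.0]
wrist_force: [0.6, -0.2, -1.2]
opening: 0.819
gripper_force: 34.7
```

Emit:
{"fn": "arm_command", "kwargs": {"steps": [{"offset": [0,0,0.0015],"turn": [0,0,0],"hand": 1},{"offset": [0,0,0],"turn": [0,0,0],"hand": 1},{"offset": [0,0,0],"turn": [0,0,0],"hand": 1}]}}

```text
clock: 38.3
tool_pos: [0.5198, -0.2465, -0.031]
ee_rot: [2.759, 1.503, -0.0]
wrist_force: [-3.2, 1.9, 5.7]
opening: 0.821
gripper_force: 34.2
```

Contact. I'll release and rise slowly.

Emit:
{"fn": "arm_command", "kwargs": {"steps": [{"offset": [0,0,0],"turn": [0,0,0],"hand": -1},{"offset": [0,0,0],"turn": [0,0,0],"hand": -1},{"offset": [0,0,0],"turn": [0,0,0],"hand": -1},{"offset": [0,0,0],"turn": [0,0,0],"hand": -1},{"offset": [0,0,0],"turn": [0,0,0],"hand": -1}]}}

```text
clock: 38.72
tool_pos: [0.5196, -0.2462, -0.0318]
ee_rot: [2.759, 1.503, 0.0]
wrist_force: [0.2, 0.3, 0.0]
opening: 1.002
gripper_force: 0.0
```

Emit:
{"fn": "arm_command", "kwargs": {"steps": [{"offset": [0,0,-0.006],"turn": [0,0,0],"hand": -1},{"offset": [0,0,-0.012],"turn": [0,0,0],"hand": -1},{"offset": [0,0,-0.014],"turn": [0,0,0],"hand": -1},{"offset": [0,0,-0.014],"turn": [0,0,0],"hand": -1},{"offset": [0,0,-0.014],"turn": [0,0,0],"hand": -1}]}}

```text
clock: 39.13
tool_pos: [0.52, -0.2465, 0.0057]
ee_rot: [2.758, 1.502, 0.001]
wrist_force: [0.1, -0.9, 0.5]
opening: 1.001
gripper_force: 0.0
```

Emit:
{"fn": "arm_command", "kwargs": {"steps": [{"offset": [0,0,-0.02],"turn": [0,0,0],"hand": -1},{"offset": [0,0,-0.04],"turn": [0,0,0],"hand": -1},{"offset": [0,0,-0.05],"turn": [0,0,0],"hand": -1},{"offset": [0,0,-0.05],"turn": [0,0,0],"hand": -1},{"offset": [0,0,-0.04],"turn": [0,0,0],"hand": -1}]}}

```text
clock: 39.55
tool_pos: [0.5203, -0.2467, 0.1279]
ee_rot: [2.756, 1.502, 0.002]
wrist_force: [0.8, -1.2, 0.3]
opening: 1.001
gripper_force: 0.0
```

Emit:
{"fn": "arm_command", "kwargs": {"steps": [{"offset": [0,0,-0.03],"turn": [0,0,0],"hand": -1},{"offset": [0,0,0],"turn": [0,0,0],"hand": -1},{"offset": [0,0,0],"turn": [0,0,0],"hand": -1},{"offset": [0,0,0],"turn": [0,0,0],"hand": -1},{"offset": [0,0,0],"turn": [0,0,0],"hand": -1}]}}

```text
clock: 39.97
tool_pos: [0.5186, -0.2455, 0.1407]
ee_rot: [-2.756, -1.502, 0.002]
wrist_force: [0.0, 0.1, -0.1]
opening: 1.001
gripper_force: 0.0
```

Run:
```python
from h import *
P,im=snap("wrist","w14"); P2,t=snap("top","top2"); a=cv2.imread("pics/top0.png"); b=t[:,:,::-1]
hsv=cv2.cvtColor(im,cv2.COLOR_RGB2HSV); m=((hsv[...,1]<100)&(hsv[...,2]>90)).astype(np.uint8); m[290:]=0
print("pose",P[:3,3].round(4),"opening",r.get_obs()["opening"],"saucer pred",px("wrist",[.520,-.246,.01],P),"cup rim pred",px("wrist",[.520,-.246,.058],P))
n,l,s,c=cv2.connectedComponentsWithStats(m)
for i in range(1,n):
    if s[i,4]>800: print(s[i],c[i].round(1))
# jam cups: difference between first and last top view
for k,(u,v) in dict(red=(281,141),orange=(484,287)).items():
    p=a[v-16:v+16,u-16:u+16].copy(); q=np.ascontiguousarray(b[v-22:v+22,u-22:u+22]); mt=cv2.matchTemplate(q,p,cv2.TM_CCOEFF_NORMED); print(k,cv2.minMaxLoc(mt)[1::2])
# spoon and rest in top view: light pixels in the rest
for nme,pt in dict(spoon_bowl=(.5378+.0055,-.0057+.048,.012),spoon_mid=(.5378,-.0057,.015),shaker=(.513,.2264,.094),jar=(.524,.4406,.098),cup=(.52,-.246,.058)).items():
    u,v=px("top",pt).round().astype(int); print(nme,(u,v),b[v-2:v+3,u-2:u+3].mean((0,1)).round(),"before",a[v-2:v+3,u-2:u+3].mean((0,1)).round())
```

```text
pose [ 0.5186 -0.2455  0.1407] opening 0.9996607854387786 saucer pred [320.55153336 209.88184936] cup rim pred [320.81744521 225.82944842]
[   0    0   91  115 5085] [29.1 73.9]
[ 481   77  159  213 2291] [558.1 171.6]
[  254   137   136   140 14295] [321.5 207.2]
[ 543  157   86  103 3125] [584.6 208.3]
[   0  216  194   74 6976] [108.4 262.1]
[604 239  36  51 944] [627.4 272.2]
[519 255  44  35 817] [541.5 274.3]
red (0.9982419013977051, (6, 6))
orange (0.9974294304847717, (6, 6))
spoon_bowl (np.int64(299), np.int64(196)) [187. 213. 229.] before [110. 177. 237.]
spoon_mid (np.int64(318), np.int64(199)) [160. 200. 231.] before [110. 176. 236.]
shaker (np.int64(221), np.int64(199)) [197. 223. 237.] before [ 58.  95. 140.]
jar (np.int64(132), np.int64(192)) [33. 37. 41.] before [ 60.  98. 145.]
cup (np.int64(416), np.int64(204)) [128. 128. 114.] before [238. 251. 254.]
```

The images agree with all four things in place, and the jam cups have not moved. Handing in.

```bash
python3 -c "
from workcell import close_job
print(close_job())"
```

```text
the job is handed in; nothing more can be done
None
```

Job handed in at about 40 s: shaker, honey jar, teaspoon and cup went into their places in the order asked and the jam cups did not move, but I viewed 15 pictures (limit 14), and because the fingertips sit 37 mm short of the reported TCP the shaker was gripped at its cap and the jar near its lid, not on their bodies.

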